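# Put the loose microscope eyepieces away beside their twins and shut the case

## Robot

A 6-joint arm with a two-finger parallel gripper is mounted at the origin on the work surface. World frame = base frame: x ahead of the robot, y to its left, z up, the work surface at z = 0. Lengths are in m, angles in rad, forces in N, time in s.
With the tool pointing down it reaches from about 0.325 to 0.9 m from the base axis. Payload 6.1 kg.
Tool frame: the origin (TCP) lies at the very end of the fingers, on their centre line; the grasp point (between the pads) lies 19 mm behind it; y points along the fingers, z is the direction in which the jaws open and shut, and the axes are right-handed (so a half turn about y gives the same grasp; the last joint's range is limited). The gripper opens to 87 mm and grips with 3 to 60 N. Pads are 19 mm wide; open, the fingers measure 117 mm over their backs; the gripper's body (75 mm by 190 mm) begins 51 mm behind the grasp point.
Start: joints at [1.194, 0.22, 1.526, -0, 1.395, -0.126], TCP at [0.155, 0.605, 0.223] pointing down, gripper open.
Joint ranges: [-2.98, 2.98], [-0.91, 2.08], [0.09, 2.57], [-1.24, 4.39], [0.2, 2.65], [-2.68, 2.68]. Speed limits (rad/s): [2.57, 2.57, 3.01, 3.14, 3.14, 3.14].

## Interface

Orientations are given as [roll, pitch, yaw] about the fixed x, y, z axes, in that order (R = Rz(yaw) Ry(pitch) Rx(roll)).
In Python, from cell import sense, read_camera, camera_model, job_done, search_frame, trace, spot_point gives the robot as it stands.
- The arm moves only by the shell command python3 -m pendant 'ROWS'. ROWS is JSON, a list of rows, each a list of 3 entries, a list of its own where there are three numbers: the turn, a rotation vector about the world's x, y, z in rad, then the shift along the world's x, y, z in mm, then the closure, from 0 (fully open) to 1 (shut). A call has 1 to 8 rows; each row is the pose to reach, as a shift and turn from the pose commanded when the call began; what a row does not reach only later rows make up. A row lasts 1/12 s, in which the tool goes at most 41.7 mm and 7.16 degrees, less where a joint would pass 70% of its speed; a pose out of reach is approached as far as the arm can. A call with a gripper value outside its range is refused whole. The fingers move at their own pace and stop on an object; the grip force is fixed at half the most. Time passes only in rows, so rows that repeat a pose let the fingers close. It gives the time, the measured TCP pose, the force and the opening at its end, in the units of the state.
- sense(): the state, without advancing time (a new reading comes with each control period).
- read_camera(name): name is "scene" or "top" or "wrist"; returns the picture (384x512x3 uint8, red, green, blue); there is no depth.
- camera_model(name): a dict with "fx", "fy", "cx", "cy" (pixels), "world_to_cam" (4x4, takes a point from world to camera coordinates). Camera axes: x right, y up, looking along -z (the intrinsics and any distortion apply to the point x, -y, -z); pixel columns grow to the right and rows downward; lengths in m; the calibration is good to about 2 mm. A picture is of the moment at which its call begins: read the wrist's pose just before it. camera_model takes no time and is no camera call; for the wrist camera it gives the pose at the moment of the call.
- job_done(): hands the job in, once; it reports no verdict.
Trained networks look in the newest picture that a camera, given by its name, has taken for a name from the list of things; names that differ only in an ending like _2 or _b are one class to them, and where a whole thing is asked for, a point or a joint stands for the part that bears it (a point fixed in the world has none). Each returns a list of dicts, best first, with "conf" (0 to 1); they miss things now and then, are a little off and sometimes report something else, mostly with a low value. They report only what shows in the picture. A call takes as long as a camera call. They do not tell look-alikes from the thing itself.
- search_frame(camera, thing): "bbox" ([left, top, width, height] in pixels, round what is visible of it).
- trace(camera, thing): "pixels" (384x512 bool, what is visible of it) and "bbox" ([left, top, width, height] in pixels, round what is visible of it).
- spot_point(camera, thing): "uv" ([column, row] in pixels: a listed point, or the origin of a listed thing).
The state is a dict: "time_s": time; "joint_positions": joint angles; "joint_vel": joint speeds; "tau": joint torques, N m; "tcp_pos": TCP position; "ee_rot": TCP orientation; "wrist_force": force on the tool from outside, world axes, zero at the start; "ft_torque": the same for the moment, N m; "opening": opening from 0.0 (shut) to 1.0 (fully open).
Only numpy, scipy, OpenCV 4.12 (cv2) and the standard library are available. Lean on these libraries where they do the work, as an engineer would, in place of code of your own. Each camera call takes 0.05 s, during which the arm holds its last target.

## Task

Raise the lid of the accessory case until its folding stay snaps locked, then stand every loose eyepiece upright on the floor of the compartment that holds its twin (the one of the same shape and size), leaving the twins standing in their compartments. When all are in, break the stay at its release bar and let the lid down gently until it is fully shut. Do not disturb the pot, the grey box or the lamp head.

Things in the scene. Friction and masses are not known exactly. Their poses are not given: they have to be found in the camera images.
- case: Low aluminium case fixed to the bench, 192 mm deep (x), 352 wide (y), 76 high, walls and floor 6 mm. Origin: centre of its underside; its +x points to the hinge, away from the robot. Three dividers 18 mm tall split its floor into four compartments side by side along y. A flat lid, 6 mm thick, covers it from 78 to 84 mm height.
- case_hinge (a point): Middle of the lid's hinge line (hinge runs along the case's y), 96 mm in +x and 78 mm up from the case's origin. Axes as the case.
- lid (a joint): Lid angle in rad: 0 shut, grows as the front edge rises; about 1.35 when the stay is straight and can go no further. The lid weighs 0.7 kg; left alone and unlocked it sinks shut slowly by itself (damped hinge, about 3 to 6 s).
- lid_bar (a point): Centre of the lid's grab bar: round steel, 12 mm thick, 150 mm long, parallel to the hinge, 45 mm in front of the lid's edge on two brackets 70 mm either side of here. It lies 237 mm from the hinge line and swings with the lid; pinched from above it swivels in the grip as the lid rises. Height 81 mm shut, about 310 mm at full opening.
- stay_upper (a joint): Knee angle (rad) of the folding stay, two steel links of 77 mm outside the case's -y wall: 0 with the lid shut, grows as it rises, 2.73 with the links in line, 2.95 when the knee has snapped past the line onto its stop: locked. A light spring pulls it into the lock when the lid is raised to the very end of its travel. Locked, the lid cannot be pushed down.
- stay_knob (a point): Point on the stay's release bar: a round black bar, 12 mm thick, on the knee, pointing sideways out of the case (-y), free from 30 mm inward to 25 mm outward of here. Locked, it stands about 120 mm above the bench. Push it along the case's +x and somewhat down with a few newtons: 10 mm brings the links in line, 15 to 30 mm more and the lid sinks by itself, the knee folding towards the hinge.
- case_cell0 (a point): Centre (within 4 mm) of the floor of compartment 0 (numbered from the case's +y end); axes as the case. The compartment is 180 mm long along x and 88 mm wide along y; an eyepiece (one of the twins) stands in the far half (+x), about 46 mm from here; the near half is free.
- case_cell1 (a point): Centre (within 4 mm) of the floor of compartment 1 (numbered from the case's +y end); axes as the case. The compartment is 180 mm long along x and 77 mm wide along y; an eyepiece (one of the twins) stands in the far half (+x), about 46 mm from here; the near half is free.
- case_cell2 (a point): Centre (within 4 mm) of the floor of compartment 2 (numbered from the case's +y end); axes as the case. The compartment is 180 mm long along x and 77 mm wide along y; an eyepiece (one of the twins) stands in the far half (+x), about 46 mm from here; the near half is free.
- case_cell3 (a point): Centre (within 4 mm) of the floor of compartment 3 (numbered from the case's +y end); axes as the case. The compartment is 180 mm long along x and 88 mm wide along y; an eyepiece (one of the twins) stands in the far half (+x), about 46 mm from here; the near half is free.
- slim: Loose eyepiece standing on the bench, black plastic on a heavy steel foot flange 48 mm across and 18 mm high, about 0.15 kg: on the flange a thin straight stem 22 mm across, 68 mm tall in all. Origin: centre of its underside, z along its axis. May be absent (None).
- slim_twin: The like eyepiece already standing in one of the compartments of the case, same flange: on the flange a thin straight stem 22 mm across, 68 mm tall in all. Origin: centre of its underside.
- broad: Loose eyepiece standing on the bench, black plastic on a heavy steel foot flange 48 mm across and 18 mm high, about 0.15 kg: on the flange a thick straight body 44 mm across, 56 mm tall in all. Origin: centre of its underside, z along its axis. May be absent (None).
- broad_twin: The like eyepiece already standing in one of the compartments of the case, same flange: on the flange a thick straight body 44 mm across, 56 mm tall in all. Origin: centre of its underside.
- stepped: Loose eyepiece standing on the bench, black plastic on a heavy steel foot flange 48 mm across and 18 mm high, about 0.15 kg: on the flange a shoulder 44 mm across up to 30 mm height, then a neck 32 mm across, 60 mm tall in all. Origin: centre of its underside, z along its axis. May be absent (None).
- stepped_twin: The like eyepiece already standing in one of the compartments of the case, same flange: on the flange a shoulder 44 mm across up to 30 mm height, then a neck 32 mm across, 60 mm tall in all. Origin: centre of its underside.
- flared: Loose eyepiece standing on the bench, black plastic on a heavy steel foot flange 48 mm across and 18 mm high, about 0.15 kg: on the flange a stem 26 mm across up to 38 mm height, then a wide eyecup 42 mm across, 66 mm tall in all. Origin: centre of its underside, z along its axis. May be absent (None).
- flared_twin: The like eyepiece already standing in one of the compartments of the case, same flange: on the flange a stem 26 mm across up to 38 mm height, then a wide eyecup 42 mm across, 66 mm tall in all. Origin: centre of its underside.
- pot: Bystander: open clear plastic pot, 90 mm across, 50 mm high. Origin: centre of its underside.
- slide_box: Bystander: grey plastic box, 50 by 85 by 30 mm high. Origin: centre of its underside.
- lamp: Bystander: small round lamp head, 52 mm across at the foot, 58 mm high. Origin: centre of its underside.
Not all that is in view belongs to the job. What is shaped like the stepped but blue is not meant.

How it is judged:
On the way, in this order (a step that is already met when the one before it is completed fails the run):
1. the lid is up and its stay is locked (value of joint stay_upper above 2.83 rad and value of joint lid above 1.28 rad), for 0.3 s.
2. with the lid still locked up, every loose eyepiece stands in its twin's compartment (all of step 1 and ((y of slim in the frame of case between 0.087 and 0.157 m and y of slim_twin in the frame of case between 0.087 and 0.157 m) or (y of slim in the frame of case between 0.005 and 0.075 m and y of slim_twin in the frame of case between 0.005 and 0.075 m) or (y of slim in the frame of case between -0.075 and -0.005 m and y of slim_twin in the frame of case between -0.075 and -0.005 m) or (y of slim in the frame of case between -0.157 and -0.087 m and y of slim_twin in the frame of case between -0.157 and -0.087 m)) and ((y of broad in the frame of case between 0.087 and 0.157 m and y of broad_twin in the frame of case between 0.087 and 0.157 m) or (y of broad in the frame of case between 0.005 and 0.075 m and y of broad_twin in the frame of case between 0.005 and 0.075 m) or (y of broad in the frame of case between -0.075 and -0.005 m and y of broad_twin in the frame of case between -0.075 and -0.005 m) or (y of broad in the frame of case between -0.157 and -0.087 m and y of broad_twin in the frame of case between -0.157 and -0.087 m)) and ((y of stepped in the frame of case between 0.087 and 0.157 m and y of stepped_twin in the frame of case between 0.087 and 0.157 m) or (y of stepped in the frame of case between 0.005 and 0.075 m and y of stepped_twin in the frame of case between 0.005 and 0.075 m) or (y of stepped in the frame of case between -0.075 and -0.005 m and y of stepped_twin in the frame of case between -0.075 and -0.005 m) or (y of stepped in the frame of case between -0.157 and -0.087 m and y of stepped_twin in the frame of case between -0.157 and -0.087 m)) and ((y of flared in the frame of case between 0.087 and 0.157 m and y of flared_twin in the frame of case between 0.087 and 0.157 m) or (y of flared in the frame of case between 0.005 and 0.075 m and y of flared_twin in the frame of case between 0.005 and 0.075 m) or (y of flared in the frame of case between -0.075 and -0.005 m and y of flared_twin in the frame of case between -0.075 and -0.005 m) or (y of flared in the frame of case between -0.157 and -0.087 m and y of flared_twin in the frame of case between -0.157 and -0.087 m)) and x of slim in the frame of case between -0.09 and 0.09 m and z of slim in the frame of case between 0 and 0.012 m and angle between each of slim, broad, stepped, flared's own z axis and vertical below 0.15 rad and x of broad in the frame of case between -0.09 and 0.09 m and z of broad in the frame of case between 0 and 0.012 m and x of stepped in the frame of case between -0.09 and 0.09 m and z of stepped in the frame of case between 0 and 0.012 m and x of flared in the frame of case between -0.09 and 0.09 m and z of flared in the frame of case between 0 and 0.012 m and linear speed of each of slim, broad, stepped, flared below 0.02 m/s), for 0.3 s.
3. the stay is broken and the lid is shut (value of joint lid below 0.04 rad), for 0.2 s.
At the end, for the whole second after the job is handed in: The lid is shut (under 0.04 rad), each loose eyepiece stands upright (within 0.15 rad) on the floor of the same compartment as its twin, and all twins stand upright in compartments (value of joint lid below 0.04 rad and ((y of slim in the frame of case between 0.087 and 0.157 m and y of slim_twin in the frame of case between 0.087 and 0.157 m) or (y of slim in the frame of case between 0.005 and 0.075 m and y of slim_twin in the frame of case between 0.005 and 0.075 m) or (y of slim in the frame of case between -0.075 and -0.005 m and y of slim_twin in the frame of case between -0.075 and -0.005 m) or (y of slim in the frame of case between -0.157 and -0.087 m and y of slim_twin in the frame of case between -0.157 and -0.087 m)) and ((y of broad in the frame of case between 0.087 and 0.157 m and y of broad_twin in the frame of case between 0.087 and 0.157 m) or (y of broad in the frame of case between 0.005 and 0.075 m and y of broad_twin in the frame of case between 0.005 and 0.075 m) or (y of broad in the frame of case between -0.075 and -0.005 m and y of broad_twin in the frame of case between -0.075 and -0.005 m) or (y of broad in the frame of case between -0.157 and -0.087 m and y of broad_twin in the frame of case between -0.157 and -0.087 m)) and ((y of stepped in the frame of case between 0.087 and 0.157 m and y of stepped_twin in the frame of case between 0.087 and 0.157 m) or (y of stepped in the frame of case between 0.005 and 0.075 m and y of stepped_twin in the frame of case between 0.005 and 0.075 m) or (y of stepped in the frame of case between -0.075 and -0.005 m and y of stepped_twin in the frame of case between -0.075 and -0.005 m) or (y of stepped in the frame of case between -0.157 and -0.087 m and y of stepped_twin in the frame of case between -0.157 and -0.087 m)) and ((y of flared in the frame of case between 0.087 and 0.157 m and y of flared_twin in the frame of case between 0.087 and 0.157 m) or (y of flared in the frame of case between 0.005 and 0.075 m and y of flared_twin in the frame of case between 0.005 and 0.075 m) or (y of flared in the frame of case between -0.075 and -0.005 m and y of flared_twin in the frame of case between -0.075 and -0.005 m) or (y of flared in the frame of case between -0.157 and -0.087 m and y of flared_twin in the frame of case between -0.157 and -0.087 m)) and x of slim in the frame of case between -0.09 and 0.09 m and z of slim in the frame of case between 0 and 0.012 m and angle between each of slim, broad, stepped, flared, slim_twin, broad_twin, stepped_twin, flared_twin's own z axis and vertical below 0.15 rad and x of broad in the frame of case between -0.09 and 0.09 m and z of broad in the frame of case between 0 and 0.012 m and x of stepped in the frame of case between -0.09 and 0.09 m and z of stepped in the frame of case between 0 and 0.012 m and x of flared in the frame of case between -0.09 and 0.09 m and z of flared in the frame of case between 0 and 0.012 m and x of slim_twin in the frame of case between -0.09 and 0.09 m and z of slim_twin in the frame of case between 0 and 0.012 m and x of broad_twin in the frame of case between -0.09 and 0.09 m and z of broad_twin in the frame of case between 0 and 0.012 m and x of stepped_twin in the frame of case between -0.09 and 0.09 m and z of stepped_twin in the frame of case between 0 and 0.012 m and x of flared_twin in the frame of case between -0.09 and 0.09 m and z of flared_twin in the frame of case between 0 and 0.012 m); the robot touches nothing.
It fails at once if the pot was disturbed (moved over 20 mm) (distance of pot from where it was at the start of the episode above 0.02 m).
It fails at once if the grey box was disturbed (moved over 20 mm) (distance of slide_box from where it was at the start of the episode above 0.02 m).
It fails at once if the lamp head was disturbed (moved over 20 mm) (distance of lamp from where it was at the start of the episode above 0.02 m).
It fails at once if the lid was slammed (closing faster than 1.6 rad/s) (velocity of joint lid below -1.6 rad/s).
Of slim, broad, stepped, flared only 2 to 4 are there at a start; the rules pass over those that are not, and their reading is None.
At some moment in a run one of slim, broad, stepped, flared may be knocked a few centimetres aside while the robot is not near it.
It also fails if it takes over 210 s, if anything falls off the work surface, if the arm or the gripper's body presses on something with over 40 N, if the wrist force passes 120 N, or if a joint passes its speed limit or range.

## Working session

There is one attempt and no reset: what is moved stays moved. The work goes in short steps, Python scripts to look and compute and a shell command to move; the robot and the scene stay as the last step left them, time stands still between calls to the robot, and variables do not carry over. Pictures are saved under pics/ and viewed, and the job is handed in when it is done.

```bash
ls; mkdir -p pics
python3 - <<'E'
from cell import *
import cv2
s=sense();print(s)
for n in ["scene","top","wrist"]:
    im=read_camera(n);cv2.imwrite(f"pics/{n}0.png",im[:,:,::-1])
    m=camera_model(n);print(n,m)
E
```

```text
pics
{'time_s': 0.0, 'joint_positions': array([ 1.19390300e+00,  2.21227398e-01,  1.52764605e+00, -1.59689323e-05,
        1.39469496e+00, -1.26093208e-01]), 'joint_vel': array([ 3.47071791e-04, -7.06802183e-04, -7.48724272e-04,  5.43350516e-05,
        2.09734562e-03,  4.86945313e-04]), 'tau': array([ 8.42113536e-05, -4.94630241e+01, -3.87368953e+01,  6.99907495e-02,
        5.72575280e-02, -1.10607248e-04]), 'tcp_pos': array([0.1548803 , 0.60484758, 0.22141798]), 'ee_rot': array([-1.57275838e+00,  2.32878279e-04, -2.50797538e-01]), 'wrist_force': array([-0.36066792,  0.2189222 ,  0.19808523]), 'ft_torque': array([-0.01634687, -0.00354085,  0.04520352]), 'opening': 1.0003761242451197}
scene {'fx': 354.3189826265322, 'fy': 354.3189826265322, 'cx': 259.40976003067937, 'cy': 195.1572543214058, 'world_to_cam': array([[ 0.67744073,  0.73543617, -0.01441179, -0.3649085 ],
       [-0.51004778,  0.48376326,  0.71121331,  0.15986903],
       [ 0.53002388, -0.47445416,  0.70282852, -1.53613894],
       [ 0.        ,  0.        ,  0.        ,  1.        ]])}
top {'fx': 410.28759893415446, 'fy': 410.28759893415446, 'cx': 254.85611513827726, 'cy': 192.20443489943196, 'world_to_cam': array([[-0.02446386, -0.99969748,  0.00254428,  0.05539444],
       [ 0.99532572, -0.02411888,  0.0935147 , -0.47710848],
       [-0.09342505,  0.00482011,  0.99561465, -1.17633274],
       [ 0.        ,  0.        ,  0.        ,  1.        ]])}
wrist {'fx': 282.95983691479745, 'fy': 282.95983691479745, 'cx': 257.12484314987927, 'cy': 188.79683341876162, 'world_to_cam': array([[ 0.24809029,  0.96873638, -0.00101893, -0.62499265],
       [-0.93850563,  0.24008731, -0.24812348,  0.02997024],
       [-0.24012161,  0.0625133 ,  0.96872788, -0.38898611],
       [ 0.        ,  0.        ,  0.        ,  1.        ]])}
```

View pics/scene0.png

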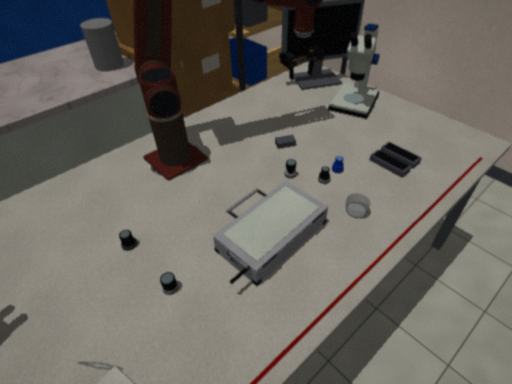

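View pics/top0.png

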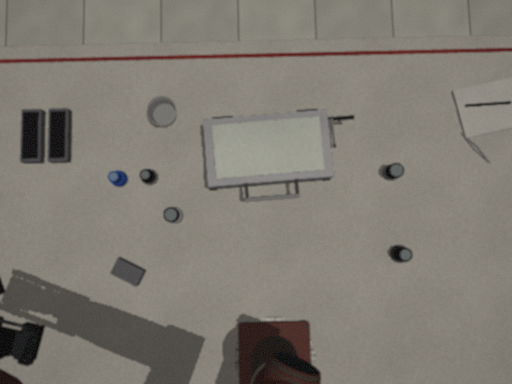

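View pics/wrist0.png

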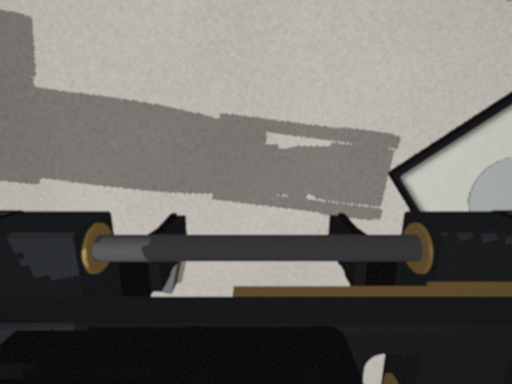

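```bash
cat > h.py <<'E'
from cell import *
import numpy as np, cv2
def ray(cam,uv,m=None):
    m=m or camera_model(cam);T=m["world_to_cam"];R,t=T[:3,:3],T[:3,3]
    d=np.array([(uv[0]-m["cx"])/m["fx"],-(uv[1]-m["cy"])/m["fy"],-1.]);return -R.T@t,R.T@d
def onz(cam,uv,z,m=None):
    o,d=ray(cam,uv,m);return o+d*(z-o[2])/d[2]
def proj(cam,p,m=None):
    m=m or camera_model(cam);T=m["world_to_cam"];q=T[:3,:3]@np.array(p)+T[:3,3]
    return np.array([m["cx"]+m["fx"]*q[0]/-q[2],m["cy"]-m["fy"]*q[1]/-q[2]])
def tri(c1,u1,c2,u2):
    A=[];b=[]
    for c,u in((c1,u1),(c2,u2)):
        o,d=ray(c,u);d=d/np.linalg.norm(d);P=np.eye(3)-np.outer(d,d);A.append(P);b.append(P@o)
    return np.linalg.lstsq(np.vstack(A),np.hstack(b),rcond=None)[0]
def crop(cam,im,c,r,f,name):
    c0,r0=max(0,int(c[0]-r)),max(0,int(c[1]-r));k=im[r0:r0+2*r,c0:c0+2*r]
    k=cv2.resize(k,None,fx=f,fy=f,interpolation=cv2.INTER_CUBIC);cv2.imwrite(f"pics/{name}.png",k[:,:,::-1]);return k
E
python3 - <<'E'
from h import *
np.set_printoptions(precision=3,suppress=True)
im={c:read_camera(c) for c in("top","scene")}
for t in ["case","case_hinge","lid_bar","stay_knob","slim","broad","stepped","flared","pot","slide_box","lamp"]:
    for c in im:
        l=spot_point(c,t)
        for d in l[:4]:
            z={"lid_bar":.081,"case_hinge":.078,"stay_knob":.05}.get(t,0)
            print(t,c,np.round(d["conf"],2),np.round(d["uv"],1),onz(c,d["uv"],z))
print(sense()["time_s"])
def cr(c,uv,r):
    x,y=map(int,uv);return cv2.resize(im[c][y-r:y+r,x-r:x+r],(195,195),interpolation=cv2.INTER_CUBIC)
S=[(291,168),(325,174),(127,239),(168,282)]
T=[(172,214),(148,176),(401,254),(393,171)]
g=np.vstack([np.hstack([cr("scene",u,16) for u in S]),np.hstack([cr("top",u,16) for u in T])])
cv2.imwrite("pics/g0.png",g[:,:,::-1])
E
```

```text
case top 0.86 [266.6 152.1] [0.601 0.005 0.   ]
case scene 0.74 [276.4 238.6] [0.614 0.009 0.   ]
case_hinge top 0.93 [266.  114.7] [0.693 0.007 0.078]
case_hinge scene 0.66 [296.2 238.2] [0.699 0.011 0.078]
case_hinge scene 0.2 [353.7 208.7] [0.746 0.246 0.078]
lid_bar top 0.66 [271.9 198.5] [ 0.454 -0.003  0.081]
lid_bar scene 0.83 [242.2 200.2] [ 0.457 -0.004  0.081]
lid_bar scene 0.73 [169.8 285. ] [ 0.571 -0.372  0.081]
stay_knob top 0.53 [344.9 118.3] [ 0.685 -0.223  0.05 ]
stay_knob scene 0.29 [356.5 210.4] [0.745 0.271 0.05 ]
broad top 0.85 [390.  168.8] [ 0.541 -0.363  0.   ]
broad scene 0.88 [172.6 286.5] [ 0.529 -0.353  0.   ]
stepped top 0.74 [267.3 113.4] [0.719 0.    0.   ]
stepped top 0.7 [148.1 173.5] [0.544 0.361 0.   ]
stepped top 0.53 [119.5 175.1] [0.541 0.446 0.   ]
stepped scene 0.58 [321.5 183.3] [0.539 0.335 0.   ]
stepped scene 0.5 [339.2 164. ] [0.512 0.481 0.   ]
flared top 0.7 [171.6 215.7] [0.417 0.292 0.   ]
flared scene 0.44 [291.5 171.3] [0.407 0.302 0.   ]
pot top 0.81 [164.7 111.8] [0.732 0.311 0.   ]
pot scene 0.87 [356.9 209.4] [0.721 0.321 0.   ]
pot scene 0.63 [291.7 173.8] [0.418 0.291 0.   ]
slide_box top 0.87 [129.3 273.9] [0.25  0.416 0.   ]
slide_box scene 0.71 [284.7 142.3] [ 0.247  0.425 -0.   ]
lamp top 0.54 [398.  254.8] [ 0.286 -0.372  0.   ]
lamp scene 0.73 [320.1 181.7] [0.529 0.339 0.   ]
1.35
```

View pics/g0.png

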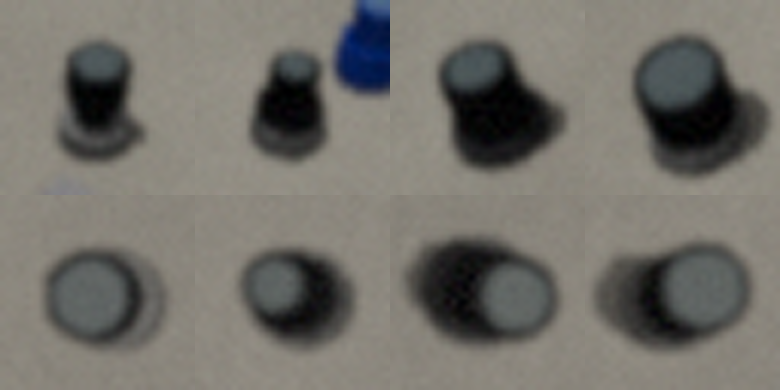

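Run:
```python
from h import *
np.set_printoptions(precision=3,suppress=True)
im=read_camera("top");k=crop("top",im,(270,150),90,4,"case0")
# hinge/bar estimate check: project model with candidate pose
for t in ["lid","case"]:
    l=trace("top",t)
    if l:
        m=l[0]["pixels"].astype(np.uint8);c,_=cv2.findContours(m,0,2);c=max(c,key=cv2.contourArea)
        b=cv2.boxPoints(cv2.minAreaRect(c));print(t,l[0]["conf"],b,[onz("top",p,.084)[:2] for p in b])
def draw(x,y,yaw):
    o=cv2.resize(im[60:240,180:360],None,fx=4,fy=4)
    c,s=np.cos(yaw),np.sin(yaw)
    def P(p): 
        w=[x+c*p[0]-s*p[1],y+s*p[0]+c*p[1],p[2]];u=proj("top",w);return tuple(int(v) for v in ((u-[180,60])*4))
    for pts in ([(-.096,-.176,.084),(.096,-.176,.084),(.096,.176,.084),(-.096,.176,.084)],[(-.141,-.075,.081),(-.141,.075,.081)]):
        cv2.polylines(o,[np.array([P(p) for p in pts])],True,(255,0,0),1)
    cv2.imwrite("pics/case1.png",o[:,:,::-1])
draw(.600,.004,.045)
```

```text
lid 0.97 [[200.374 118.063]
 [328.654 107.261]
 [336.043 195.007]
 [207.763 205.809]] [array([0.686, 0.192]), array([ 0.709, -0.17 ]), array([ 0.459, -0.181]), array([0.438, 0.175])]
case 0.88 [[201.8   117.4  ]
 [352.141 105.835]
 [358.859 193.165]
 [208.518 204.729]] [array([0.688, 0.188]), array([ 0.711, -0.237]), array([ 0.463, -0.244]), array([0.441, 0.173])]
```

View pics/case1.png

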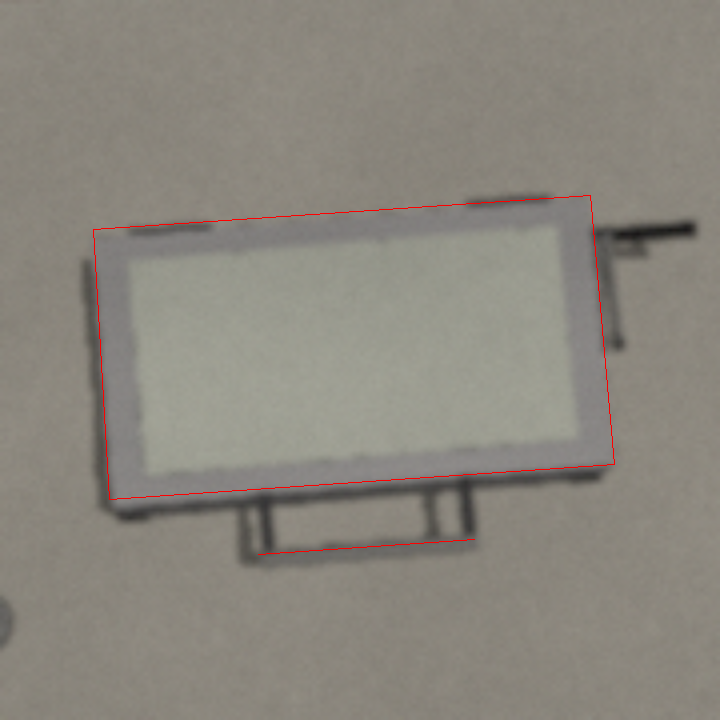

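```bash
python3 -m pendant '[[[0,0,-0.8],[150,-300,20],0],[[0,0,-0.8],[150,-300,20],0],[[0,0,-0.8],[150,-300,20],0],[[0,0,-0.8],[150,-300,20],0],[[0,0,-0.8],[150,-300,20],0],[[0,0,-0.8],[150,-300,20],0],[[0,0,-0.8],[150,-300,20],0.3],[[0,0,-0.8],[150,-300,20],0.65]]'
python3 -m pendant '[[[0,0,-0.475],[154,-307,-20],0.65],[[0,0,-0.475],[154,-307,-20],0.65],[[0,0,-0.475],[154,-307,-20],0.65],[[0,0,-0.475],[154,-307,-20],0.65],[[0,0,-0.475],[154,-307,-20],0.65],[[0,0,-0.475],[154,-307,-20],0.65],[[0,0,-0.475],[154,-307,-20],0.65],[[0,0,-0.475],[154,-307,-20],0.65]]'
```

```text
time_s: 2.17
tcp_pos: [0.3043, 0.3061, 0.2427]
ee_rot: [-1.57, 0.0, -1.053]
wrist_force: [2.1, 0.8, -0.3]
opening: 0.92
time_s: 2.83
tcp_pos: [0.4537, 0.0082, 0.2233]
ee_rot: [-1.57, -0.0, -1.526]
wrist_force: [1.3, 0.8, 0.7]
opening: 0.379
```

```bash
python3 -m pendant '[[[0,0,0],[3,-7,-50],0.65],[[0,0,0],[3,-7,-80],0.65],[[0,0,0],[3,-7,-80],0.65],[[0,0,0],[3,-7,-80],0.65]]'
python3 - <<'E'
from h import *
m=camera_model("wrist");s=sense();print(s["tcp_pos"],s["ee_rot"],s["opening"])
im=read_camera("wrist").copy()
for y in(-.075,0,.075):
    u=proj("wrist",[.600-.141-.045*y,.004-.0063+y,.081],m);print(u);cv2.circle(im,tuple(int(v) for v in u),3,(255,0,0),1)
cv2.imwrite("pics/w1.png",im[:,:,::-1])
print([ (d["conf"],d["uv"],onz("wrist",d["uv"],.081,m)) for d in spot_point("wrist","lid_bar")])
E
```

```text
time_s: 3.17
tcp_pos: [0.4541, 0.0036, 0.1414]
ee_rot: [-1.576, 0.001, -1.526]
wrist_force: [0.1, 0.4, 1.0]
opening: 0.354
[0.45407048 0.00358526 0.14144219] [-1.57637764e+00  1.34132110e-03 -1.52641078e+00] 0.35412446496701827
[262.52818456 289.29565491]
[262.90938916 209.16621595]
[263.35602044 115.2840476 ]
[(0.62, [262.7, 210.9], array([ 0.45890153, -0.00381399,  0.081     ]))]
```

View pics/w1.png

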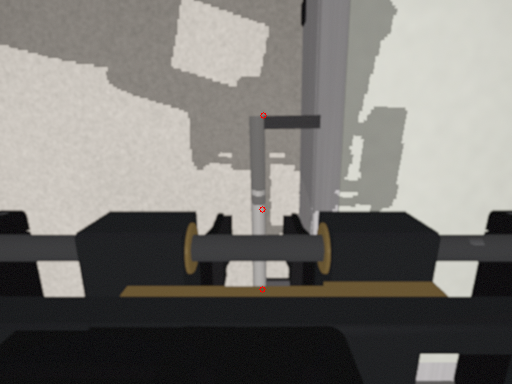

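```bash
python3 -m pendant '[[[0,0,0],[3,-7,-35],0.65],[[0,0,0],[3,-7,-60],0.65],[[0,0,0],[3,-7,-78],0.65],[[0,0,0],[3,-7,-78],0.65],[[0,0,0],[3,-7,-78],1],[[0,0,0],[3,-7,-78],1],[[0,0,0],[3,-7,-78],1],[[0,0,0],[3,-7,-78],1]]'; python3 -m pendant '[[[0,0,0],[0,0,0],1],[[0,0,0],[0,0,0],1],[[0,0,0],[0,0,0],1]]'
```

```text
time_s: 3.93
tcp_pos: [0.4551, -0.0037, 0.0667]
ee_rot: [-1.581, -0.0, -1.524]
wrist_force: [-31.1, -3.1, 28.0]
opening: 0.136
time_s: 4.18
tcp_pos: [0.4548, -0.0037, 0.0668]
ee_rot: [-1.581, -0.0, -1.524]
wrist_force: [-23.9, -2.9, 20.4]
opening: 0.128
```

```bash
python3 -m pendant '[[[0,0,0],[-1,0,14],1],[[0,0,0],[-1,0,26],1],[[0,0,0],[3,0,49],1],[[0,0,0],[9,1,72],1],[[0,0,0],[18,1,94],1],[[0,0,0],[28,1,116],1],[[0,0,0],[41,2,136],1],[[0,0,0],[41,2,136],1]]'
```

```text
time_s: 4.85
tcp_pos: [0.5002, -0.0011, 0.2069]
ee_rot: [-1.571, 0.0, -1.525]
wrist_force: [-17.4, 1.4, 9.8]
opening: 0.125
```

```bash
python3 -m pendant '[[[0,0,0],[13,1,19],1],[[0,0,0],[29,1,36],1],[[0,0,0],[47,2,51],1],[[0,0,0],[66,3,65],1],[[0,0,0],[87,4,76],1],[[0,0,0],[109,5,86],1],[[0,0,0],[109,5,86],1]]'
python3 - <<'E'
from h import *
for c in("scene","top"):
    im=read_camera(c);cv2.imwrite(f"pics/{c}2.png",im[:,:,::-1])
    crop(c,im,(290,190) if c=="scene" else (270,150),100,4 if 0 else 3,c+"2c")
print(sense())
E
```

```text
time_s: 5.43
tcp_pos: [0.6122, 0.0052, 0.2936]
ee_rot: [-1.564, 0.002, -1.524]
wrist_force: [-5.1, 5.3, 12.1]
opening: 0.128
{'time_s': 5.5333, 'joint_positions': array([-0.12190533,  0.14506377,  1.48119167,  0.00228704,  1.50956541,
       -0.16903075]), 'joint_vel': array([-0.00043289, -0.01745985,  0.02427369, -0.00333017, -0.00148705,
       -0.0005059 ]), 'tau': array([ -3.04971725, -39.67975259, -36.84487224,  -1.20813254,
        -2.13741012,   0.13887031]), 'tcp_pos': array([0.61059035, 0.00517059, 0.29304261]), 'ee_rot': array([-1.56472278e+00,  1.28004168e-03, -1.52380038e+00]), 'wrist_force': array([-5.32309249,  4.69090511, 11.07682432]), 'ft_torque': array([0.71407917, 1.10739736, 0.09052286]), 'opening': 0.1267119599112563}
```

View pics/scene2c.png

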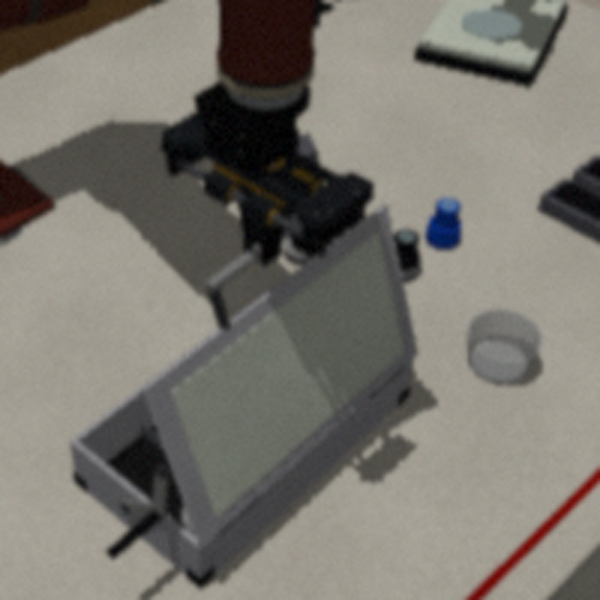

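```bash
python3 -m pendant '[[[0,0,0],[11,1,3],1],[[0,0,0],[22,1,5],1],[[0,0,0],[32,2,7],1],[[0,0,0],[40,2,9],1],[[0,0,0],[40,2,9],1],[[0,0,0],[40,2,9],1]]'
python3 - <<'E'
from h import *
for c in("scene",):
    im=read_camera(c)
    crop(c,im,(290,190) if c=="scene" else (270,150),100,3,c+"3c")
E
```

```text
time_s: 6.03
tcp_pos: [0.6453, 0.0071, 0.3021]
ee_rot: [-1.576, 0.002, -1.524]
wrist_force: [-24.6, 4.1, 18.7]
opening: 0.125
```

View pics/scene3c.png

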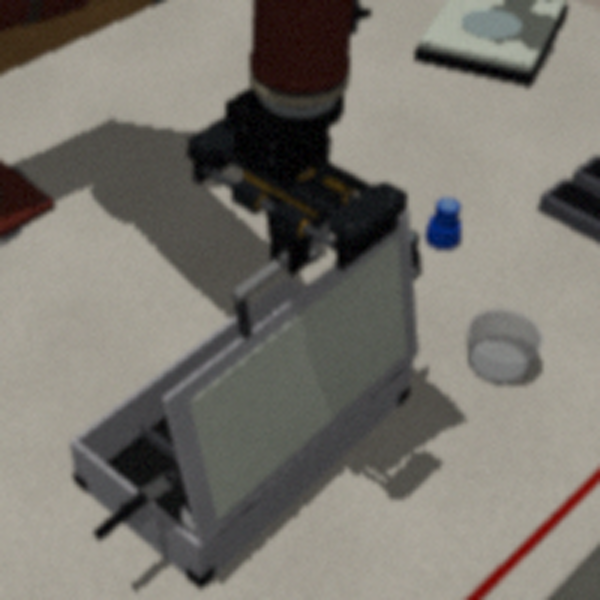

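```bash
python3 -m pendant '[[[0,0,0],[3,0,-1],1],[[0,0,0],[6,0,-1],1],[[0,0,0],[8,0,-1],1],[[0,0,0],[8,0,-1],1],[[0,0,0],[8,0,-1],1],[[0,0,0],[8,0,-1],1]]'
python3 - <<'E'
from h import *
for c in("scene",):
    im=read_camera(c)
    crop(c,im,(250,240),50,6,c+"4c")
E
```

```text
time_s: 6.58
tcp_pos: [0.6482, 0.0072, 0.3025]
ee_rot: [-1.587, 0.002, -1.524]
wrist_force: [-46.5, 3.8, 30.3]
opening: 0.129
```

View pics/scene4c.png

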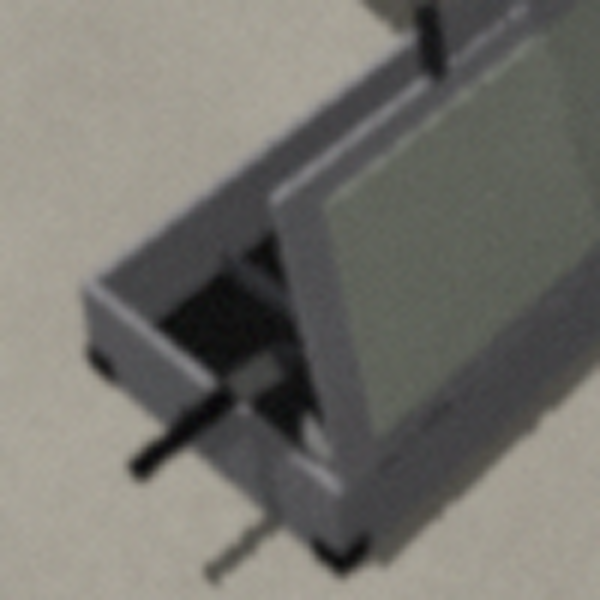

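Run:
```python
from h import *
np.set_printoptions(precision=3,suppress=True)
im=read_camera("top");crop("top",im,(310,140),50,6,"top4c")
for c in("scene","top"):
    if c=="scene": read_camera(c)
    for d in spot_point(c,"stay_knob"): print(c,d,onz(c,d["uv"],.12))
print(tri("scene",(223.3,267.5),"top",(352,118)))
```

```text
scene {'uv': [225.9, 267.8], 'conf': 0.63} [ 0.657 -0.234  0.12 ]
top {'uv': [348.9, 125.9], 'conf': 0.73} [ 0.644 -0.216  0.12 ]
[ 0.66  -0.233  0.124]
```

View pics/top4c.png

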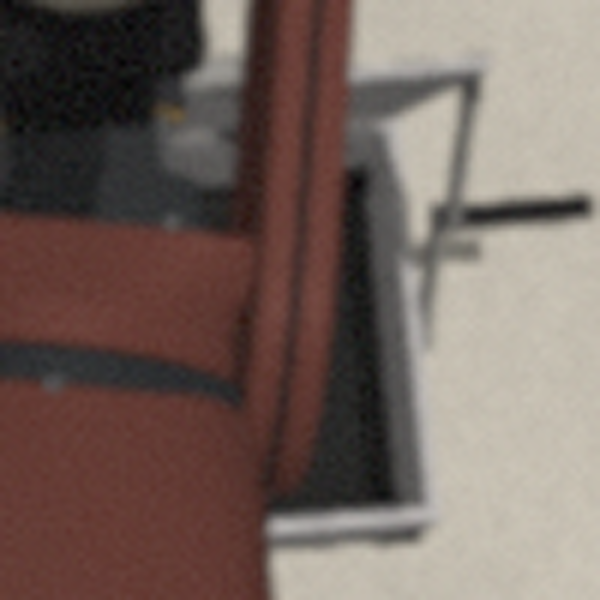

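```bash
python3 - <<'E'
from h import *
np.set_printoptions(precision=3,suppress=True)
print(tri("scene",(223.3,267.5),"top",(357.5,124.2)))
print(tri("scene",(237.5,254),"top",(338,126)))
E
python3 -m pendant '[[[0,0,0],[-5,0,0],1],[[0,0,0],[-12,0,-2],1],[[0,0,0],[-18,0,-3],1],[[0,0,0],[-18,0,-3],1],[[0,0,0],[-18,0,-3],1]]'
```

```text
[ 0.65  -0.24   0.118]
[ 0.645 -0.184  0.125]
time_s: 7.25
tcp_pos: [0.6404, 0.0069, 0.3011]
ee_rot: [-1.56, 0.0, -1.524]
wrist_force: [-5.9, 5.1, 18.6]
opening: 0.127
```

```bash
python3 -m pendant '[[[0,0,0],[0,0,0],0.7],[[0,0,0],[0,0,0],0.6],[[0,0,0],[0,0,0],0.6],[[0,0,0],[0,0,0],0.6]]'
python3 - <<'E'
from h import *
np.set_printoptions(precision=3,suppress=True)
for i in range(3):
    im=read_camera("scene")
    for _ in range(3):
        l=spot_point("scene","stay_knob");print([(d["conf"],d["uv"]) for d in l[:1]], sense()["time_s"])
crop("scene",im,(250,240),50,6,"scene5c")
E
```

```text
time_s: 7.58
tcp_pos: [0.6392, 0.0054, 0.2929]
ee_rot: [-1.57, -0.0, -1.526]
wrist_force: [-0.5, -0.8, -0.8]
opening: 0.335
[(0.68, [224.9, 261.0])] 7.6833
[(0.68, [224.9, 261.0])] 7.7333
[(0.68, [224.9, 261.0])] 7.7833
[(0.64, [226.1, 261.9])] 7.8833
[(0.64, [226.1, 261.9])] 7.9333
[(0.64, [226.1, 261.9])] 7.9833
[(0.57, [223.5, 264.4])] 8.0833
[(0.57, [223.5, 264.4])] 8.1333
[(0.57, [223.5, 264.4])] 8.1833
```

View pics/scene5c.png

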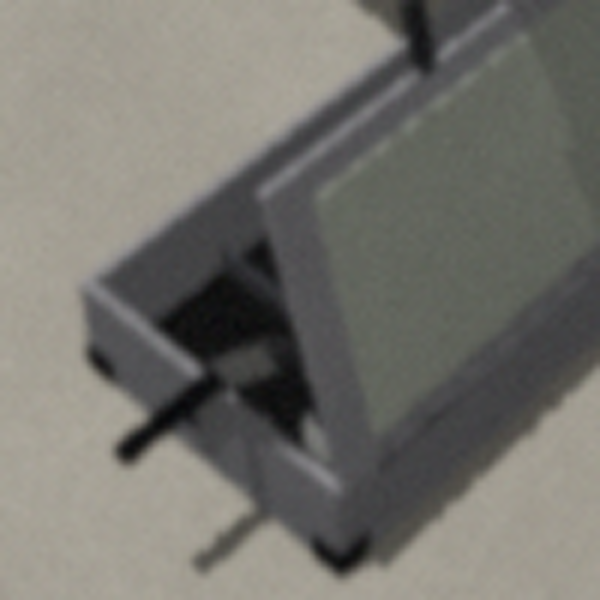

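```bash
python3 -m pendant '[[[0,0,0],[0,0,20],0.6],[[0,0,0],[0,0,40],0.6],[[0,0,0],[0,0,60],0.6],[[0,0,0],[-30,0,75],0.6],[[0,0,0],[-70,0,75],0.6],[[0,0,0],[-110,0,75],0.3],[[0,0,0],[-150,0,75],0],[[0,0,0],[-190,0,75],0]]'
python3 - <<'E'
from h import *
np.set_printoptions(precision=3,suppress=True)
im=read_camera("scene");crop("scene",im,(250,240),50,6,"scene6c");crop("scene",im,(270,220),100,3,"scene6")
print(spot_point("scene","stay_knob")[:1])
E
```

```text
time_s: 8.85
tcp_pos: [0.4473, 0.0054, 0.3668]
ee_rot: [-1.571, -0.0, -1.526]
wrist_force: [-0.6, 0.3, 0.3]
opening: 0.546
[{'uv': [225.5, 261.5], 'conf': 0.71}]
```

View pics/scene6c.png

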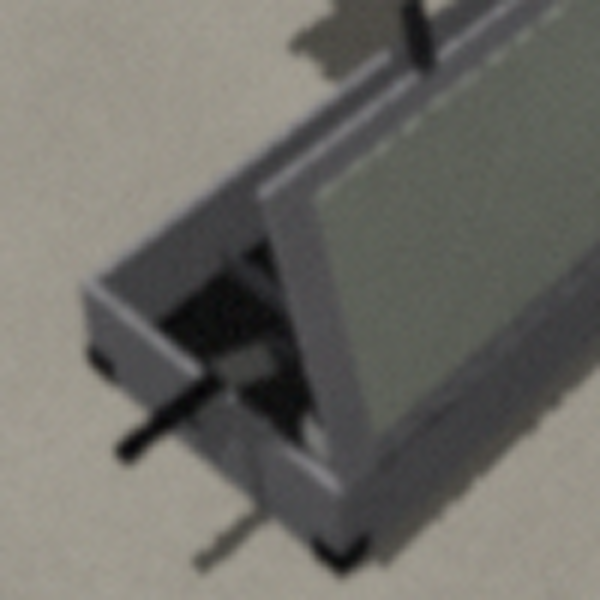

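View pics/scene6.png

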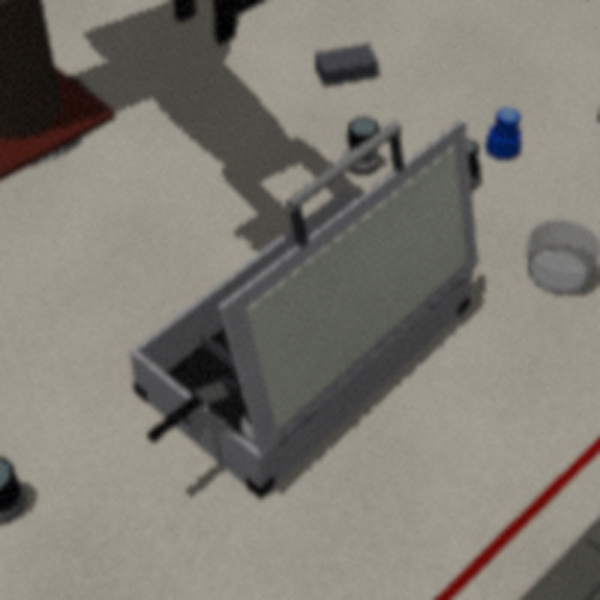

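```bash
python3 -m pendant '[[[0,0,-0.8],[60,-310,-60],0],[[0,0,-0.8],[60,-310,-60],0],[[0,0,-0.8],[60,-310,-60],0],[[0,0,-0.8],[60,-310,-60],0],[[0,0,-0.8],[60,-310,-60],0],[[0,0,-0.8],[60,-310,-60],0],[[0,0,-0.8],[60,-310,-60],0],[[0,0,-0.8],[60,-310,-60],0]]'
python3 - <<'E'
from h import *
np.set_printoptions(precision=3,suppress=True)
im=read_camera("top");cv2.imwrite("pics/top7.png",im[:,:,::-1]);crop("top",im,(265,150),75,5,"top7c")
read_camera("scene")
for t in ["slim","broad","stepped","flared","lamp"]:
  for x in ("","_twin"):
   if t=="lamp" and x: continue
   for c in("top","scene"):
    for d in spot_point(c,t+x)[:3]: print(t+x,c,round(d["conf"],2),np.round(d["uv"]),onz(c,d["uv"],.006 if x else 0))
print(sense()["time_s"])
E
```

```text
time_s: 9.62
tcp_pos: [0.5093, -0.3083, 0.3057]
ee_rot: [-1.571, -0.001, -2.331]
wrist_force: [1.0, 0.6, -0.2]
opening: 1.003
slim_twin top 0.74 [277. 133.] [ 0.656 -0.027  0.006]
slim_twin top 0.36 [255. 154.] [0.594 0.04  0.006]
broad top 0.6 [393. 173.] [ 0.529 -0.372  0.   ]
stepped top 0.51 [147. 175.] [0.54  0.363 0.   ]
stepped top 0.5 [121. 175.] [0.54  0.443 0.   ]
stepped scene 0.69 [127. 244.] [ 0.281 -0.377  0.   ]
stepped scene 0.64 [340. 167.] [0.525 0.468 0.   ]
stepped scene 0.43 [318. 181.] [0.522 0.334 0.   ]
stepped_twin top 0.76 [224. 140.] [0.638 0.133 0.006]
flared top 0.53 [174. 215.] [0.42  0.285 0.   ]
flared top 0.16 [252. 138.] [0.644 0.049 0.   ]
flared scene 0.71 [292. 172.] [0.41  0.304 0.   ]
flared_twin top 0.59 [305. 134.] [ 0.651 -0.112  0.006]
flared_twin scene 0.51 [257. 267.] [ 0.658 -0.119  0.006]
10.6167
```

View pics/top7c.png

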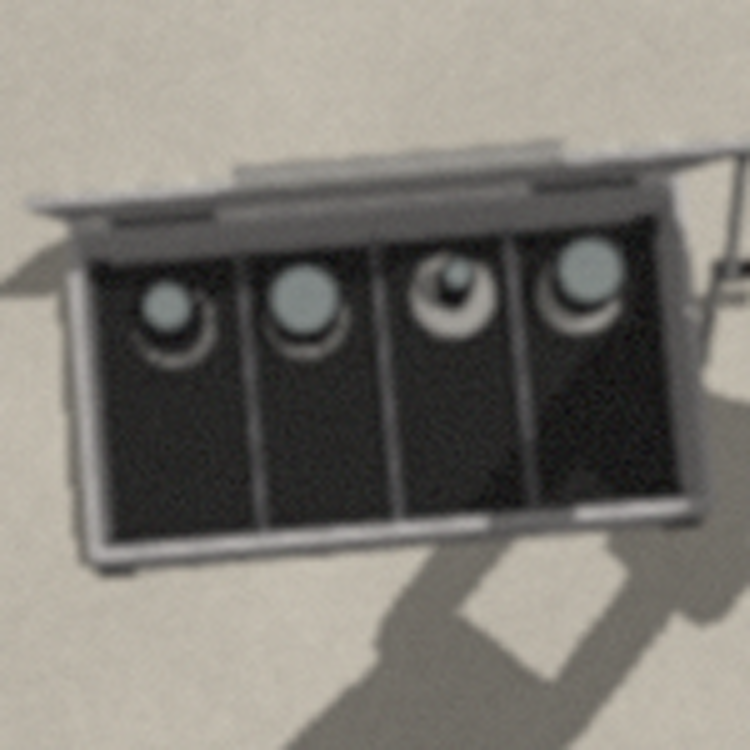

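View pics/top7.png

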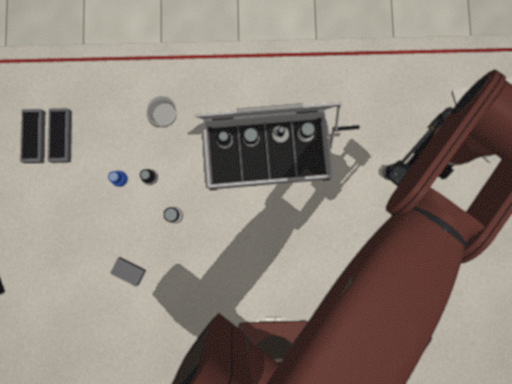

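Run:
```python
from h import *
np.set_printoptions(precision=3,suppress=True)
print(onz("top",(396.7,169.8),.056),onz("scene",(167.6,278),.056))
m=camera_model("wrist");im=read_camera("wrist");cv2.imwrite("pics/w2.png",im[:,:,::-1])
for d in spot_point("wrist","broad"): print(d,onz("wrist",d["uv"],0,m))
l=trace("wrist","broad")
for d in l: print(d["conf"],d["bbox"])
im=read_camera("scene");crop("scene",im,(170,270),50,6,"s8")
```

```text
[ 0.53  -0.363  0.056] [ 0.53  -0.359  0.056]
{'uv': [289.6, 173.4], 'conf': 0.81} [ 0.532 -0.36   0.   ]
0.96 [274.2, 161.0, 33.3, 36.3]
0.5 [92.4, 1.2, 214.5, 99.8]
```

View pics/w2.png

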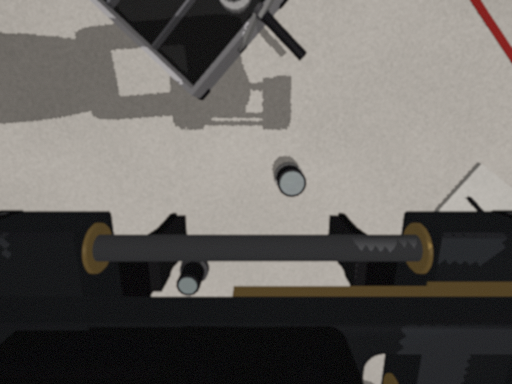

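```bash
python3 -m pendant '[[[0,0,-0.766],[22,-53,-200],0],[[0,0,-0.766],[22,-53,-200],0],[[0,0,-0.766],[22,-53,-200],0],[[0,0,-0.766],[22,-53,-200],0],[[0,0,-0.766],[22,-53,-200],0],[[0,0,-0.766],[22,-53,-200],0],[[0,0,-0.766],[22,-53,-200],0],[[0,0,-0.766],[22,-53,-200],0]]'
python3 -m pendant '[[[0,0,0],[0,0,0],0]]'
python3 - <<'E'
from h import *
m=camera_model("wrist");im=read_camera("wrist").copy()
print(spot_point("wrist","broad"))
for d in spot_point("wrist","broad"): print(d,onz("wrist",d["uv"],0,m))
for p in([.531,-.361,.056],[.531,-.361,0]): cv2.circle(im,tuple(int(v) for v in proj("wrist",p,m)),3,(255,0,0),1)
cv2.imwrite("pics/w3.png",im[:,:,::-1]);print(sense()["tcp_pos"])
E
```

```text
time_s: 11.48
tcp_pos: [0.5313, -0.3578, 0.1069]
ee_rot: [-1.571, -0.0, -3.09]
wrist_force: [0.2, -0.4, 0.8]
opening: 0.995
time_s: 11.57
tcp_pos: [0.5323, -0.3584, 0.1092]
ee_rot: [-1.568, 0.003, -3.088]
wrist_force: [0.7, -0.1, -0.1]
opening: 1.0
[{'uv': [256.5, 193.0], 'conf': 0.69}]
{'uv': [256.5, 193.0], 'conf': 0.69} [ 0.52654979 -0.35771469  0.        ]
[ 0.53227882 -0.35831142  0.10951855]
```

View pics/w3.png

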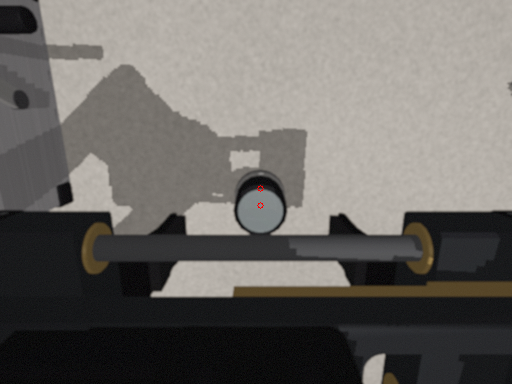

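```bash
python3 -m pendant '[[[0,0,0],[-1,-2,-40],0],[[0,0,0],[-1,-2,-65],0],[[0,0,0],[-1,-2,-82],0],[[0,0,0],[-1,-2,-82],0],[[0,0,0],[-1,-2,-82],1],[[0,0,0],[-1,-2,-82],1],[[0,0,0],[-1,-2,-82],1],[[0,0,0],[-1,-2,-82],1]]'
python3 -m pendant '[[[0,0,0],[0,0,0],1],[[0,0,0],[0,0,0],1],[[0,0,0],[0,0,40],1],[[0,0,0],[0,0,80],1],[[0,0,0],[0,0,120],1],[[0,0,0],[0,0,140],1],[[0,0,0],[0,0,140],1]]'
python3 - <<'E'
from h import *
m=camera_model("wrist");im=read_camera("wrist");cv2.imwrite("pics/w4.png",im[:,:,::-1]);
E
```

```text
time_s: 12.38
tcp_pos: [0.5314, -0.3607, 0.0274]
ee_rot: [-1.568, 0.003, -3.091]
wrist_force: [-0.2, -0.2, -0.8]
opening: 0.78
time_s: 12.97
tcp_pos: [0.5334, -0.3623, 0.1731]
ee_rot: [-1.562, 0.009, -3.092]
wrist_force: [1.0, -0.5, 0.3]
opening: 0.251
```

View pics/w4.png

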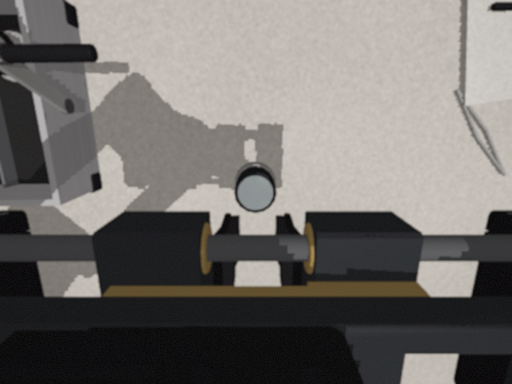

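```bash
python3 -m pendant '[[[0,0,0],[0,0,-30],0],[[0,0,0],[0,0,-30],0],[[0,0,0],[0,0,-30],0],[[0,0,0],[0,0,-30],0],[[0,0,0],[0,0,-30],0],[[0,0,0],[0,0,-30],0],[[0,0,0],[0,0,-30],0],[[0,0,0],[0,0,-30],0]]'
python3 - <<'E'
from h import *
m=camera_model("wrist");im=read_camera("wrist");crop("w",im,(256,190),60,5,"w5")
g=cv2.medianBlur(cv2.cvtColor(im,7)[150:240,200:310],3)
t=((g>90)&(g<140)).astype(np.uint8)
print(sense()["tcp_pos"],sense()["opening"],proj("wrist",[.531,-.361,.056],m))
for d in trace("wrist","broad"): print(d["bbox"],d["conf"])
for d in spot_point("wrist","broad"): print(onz("wrist",d["uv"],0,m),d["uv"])
E
```

```text
time_s: 13.68
tcp_pos: [0.5304, -0.3599, 0.1357]
ee_rot: [-1.57, 0.001, -3.092]
wrist_force: [0.7, -0.9, 1.1]
opening: 0.728
[ 0.53032602 -0.3598155   0.13553418] 0.7693709908073766 [259.15598665 194.64397662]
[235.3, 161.0, 47.7, 63.2] 0.67
[ 0.52556504 -0.36087478  0.        ] [258.4, 185.7]
```

View pics/w5.png

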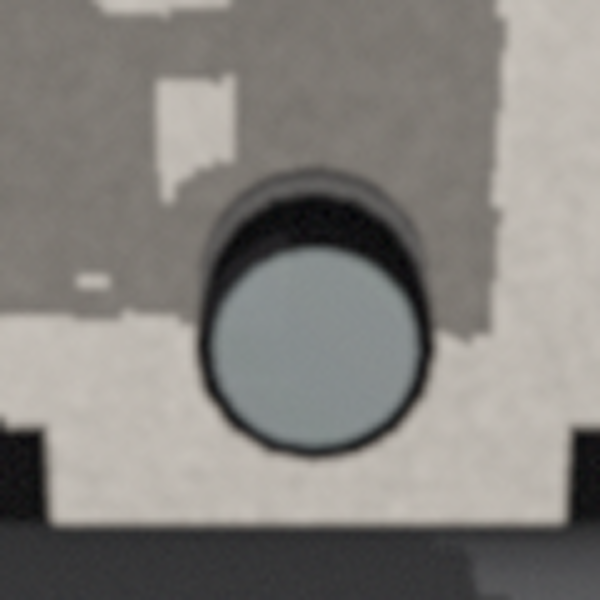

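```bash
python3 -m pendant '[[[0,0,0],[-1,-1,-40],0],[[0,0,0],[-1,-1,-80],0],[[0,0,0],[-1,-1,-108],0],[[0,0,0],[-1,-1,-108],0],[[0,0,0],[-1,-1,-108],1],[[0,0,0],[-1,-1,-108],1],[[0,0,0],[-1,-1,-108],1],[[0,0,0],[-1,-1,-108],1]]'
python3 -m pendant '[[[0,0,0],[0,0,0],1],[[0,0,0],[0,0,0],1],[[0,0,0],[0,0,0],1],[[0,0,0],[0,0,0],1],[[0,0,0],[0,0,0],1],[[0,0,0],[0,0,0],1]]'
```

```text
time_s: 14.5
tcp_pos: [0.5309, -0.3621, 0.0301]
ee_rot: [-1.567, 0.004, -3.092]
wrist_force: [-0.8, 0.4, 0.4]
opening: 0.781
time_s: 15.0
tcp_pos: [0.5294, -0.3609, 0.0276]
ee_rot: [-1.57, 0.0, -3.092]
wrist_force: [-1.1, 0.6, 4.3]
opening: 0.498
```

```bash
python3 -m pendant '[[[0,0,0],[0,0,40],1],[[0,0,0],[0,0,80],1],[[0,0,0],[0,0,120],1],[[0,0,0],[0,0,155],1],[[0,0,0],[0,20,180],1],[[0,0,0],[0,60,180],1],[[0,0,0],[0,100,180],1],[[0,0,0],[-10,120,180],1]]'
python3 - <<'E'
from h import *
im=read_camera("wrist");cv2.imwrite("pics/w6.png",im[:,:,::-1])
E
```

```text
time_s: 15.67
tcp_pos: [0.5197, -0.2369, 0.207]
ee_rot: [-1.573, 0.001, -3.09]
wrist_force: [0.8, -0.1, -1.6]
opening: 0.496
```

View pics/w6.png

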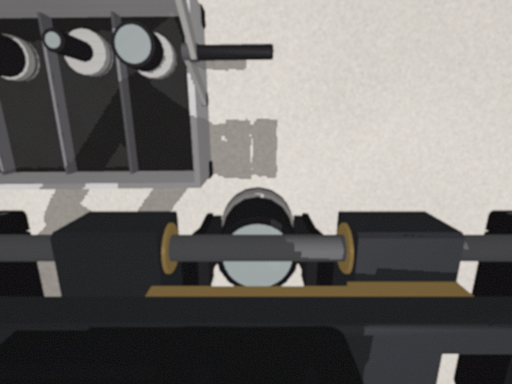

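```bash
python3 -m pendant '[[[0,0,0],[0,40,0],1],[[0,0,0],[0,80,0],1],[[0,0,0],[5,120,0],1],[[0,0,0],[10,160,0],1],[[0,0,0],[15,200,0],1],[[0,0,0],[20,240,0],1],[[0,0,0],[30,279,0],1],[[0,0,0],[33,279,0],1]]'
python3 - <<'E'
from h import *
np.set_printoptions(precision=3,suppress=True)
m=camera_model("wrist");im=read_camera("wrist").copy();print(sense()["tcp_pos"])
for t in("broad_twin","flared_twin","stepped_twin","slim_twin"):
    print(t,[(round(d["conf"],2),d["uv"],onz("wrist",d["uv"],.006,m)) for d in spot_point("wrist",t)[:2]])
X,Y,A=.600,.004,.045;c,s=np.cos(A),np.sin(A)
for x in(-.09,.09):
  for y in (-.17,-.082,-.0787,-.0017,.0017,.0787,.082,.17):
    cv2.circle(im,tuple(int(v) for v in proj("wrist",[X+c*x-s*y,Y+s*x+c*y,.024],m)),2,(255,0,0),-1)
cv2.imwrite("pics/w7.png",im[:,:,::-1])
E
```

```text
time_s: 16.38
tcp_pos: [0.5521, 0.045, 0.2066]
ee_rot: [-1.574, -0.0, -3.086]
wrist_force: [-0.3, -0.1, -0.5]
opening: 0.499
[0.552 0.042 0.206]
broad_twin [(0.64, [255.3, 103.6], array([0.635, 0.053, 0.006]))]
flared_twin [(0.58, [387.6, 95.7], array([ 0.653, -0.107,  0.006]))]
stepped_twin [(0.96, [188.4, 99.1], array([0.635, 0.135, 0.006]))]
slim_twin [(0.69, [328.5, 94.9], array([ 0.65 , -0.035,  0.006]))]
```

View pics/w7.png

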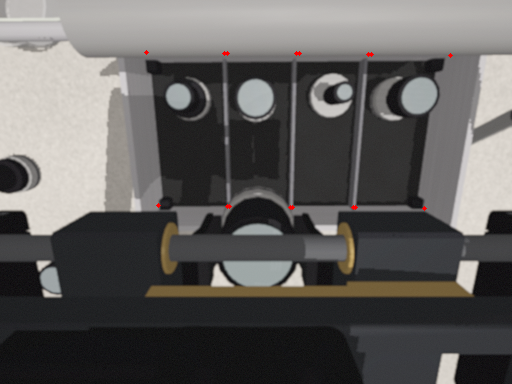

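```bash
python3 -m pendant '[[[0,0,0],[0,0,-40],1],[[0,0,0],[0,0,-80],1],[[0,0,0],[0,0,-115],1],[[0,0,0],[0,0,-140],1],[[0,0,0],[0,0,-155],1],[[0,0,0],[0,0,-165],1],[[0,0,0],[0,0,-170],1],[[0,0,0],[0,0,-170],1]]'
python3 -m pendant '[[[0,0,0],[0,0,-1],1],[[0,0,0],[0,0,-1],1]]'
```

```text
time_s: 17.3
tcp_pos: [0.5517, 0.0374, 0.0364]
ee_rot: [-1.571, -0.001, -3.093]
wrist_force: [-0.1, 0.9, -1.7]
opening: 0.501
time_s: 17.47
tcp_pos: [0.5534, 0.038, 0.0375]
ee_rot: [-1.57, 0.003, -3.092]
wrist_force: [0.1, 1.0, -0.9]
opening: 0.498
```

```bash
python3 -m pendant '[[[0,0,0],[0,0,-2],1],[[0,0,0],[0,0,-3],1],[[0,0,0],[0,0,-3],1]]'; python3 -m pendant '[[[0,0,0],[0,0,-2],1],[[0,0,0],[0,0,-2],1]]'
```

```text
time_s: 17.72
tcp_pos: [0.5526, 0.0384, 0.0336]
ee_rot: [-1.571, 0.001, -3.092]
wrist_force: [0.4, -1.4, -1.1]
opening: 0.495
time_s: 17.88
tcp_pos: [0.5528, 0.0384, 0.0334]
ee_rot: [-1.571, 0.001, -3.091]
wrist_force: [-7.4, -0.8, 15.2]
opening: 0.497
```

```bash
python3 -m pendant '[[[0,0,0],[0,0,1],0.3],[[0,0,0],[0,0,1],0.3],[[0,0,0],[0,0,1],0.3],[[0,0,0],[0,0,1],0.3],[[0,0,0],[0,0,1],0.3],[[0,0,0],[0,0,40],0.3],[[0,0,0],[0,0,80],0.3],[[0,0,0],[0,0,120],0.3]]'
python3 -m pendant '[[[0,0,0],[0,0,40],0],[[0,0,0],[-20,30,50],0],[[0,0,0],[-40,60,50],0],[[0,0,0],[-40,60,50],0]]'
python3 - <<'E'
from h import *
im=read_camera("wrist");cv2.imwrite("pics/w8.png",im[:,:,::-1])
im=read_camera("top");crop("t",im,(265,150),75,5,"top8")
E
```

```text
time_s: 18.55
tcp_pos: [0.5509, 0.0385, 0.1511]
ee_rot: [-1.571, -0.003, -3.092]
wrist_force: [2.1, 0.6, -0.1]
opening: 0.699
time_s: 18.88
tcp_pos: [0.5102, 0.1022, 0.2023]
ee_rot: [-1.573, 0.001, -3.089]
wrist_force: [-0.0, -0.3, -0.5]
opening: 0.915
```

View pics/w8.png

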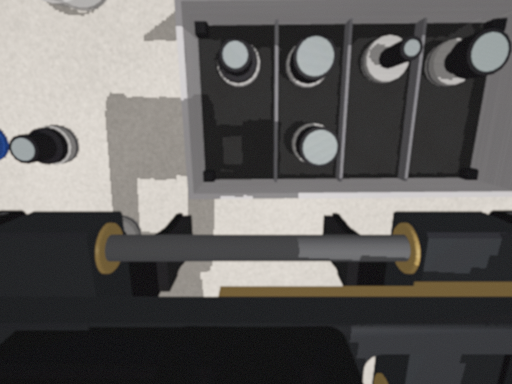

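```bash
python3 - <<'E'
from h import *
np.set_printoptions(precision=3,suppress=True)
print(onz("top",(145.6,174.8),.06),onz("scene",(325.6,169.2),.06))
im=read_camera("scene")
for t in("stepped","flared"):
  for d in spot_point("scene",t): print(t,d["conf"],d["uv"],onz("scene",d["uv"],0))
E
python3 -m pendant '[[[0,0,0],[3,40,0],0.2],[[0,0,0],[6,80,0],0.2],[[0,0,0],[9,120,0],0.2],[[0,0,0],[12,160,0],0.2],[[0,0,0],[16,200,-20],0.2],[[0,0,0],[20,236,-40],0.2],[[0,0,0],[20,236,-60],0.2],[[0,0,0],[20,236,-60],0.2]]'
python3 - <<'E'
from h import *
np.set_printoptions(precision=3,suppress=True)
m=camera_model("wrist");im=read_camera("wrist").copy();print(sense()["tcp_pos"])
for t in("stepped",):
  for d in spot_point("wrist",t): print(t,d["conf"],d["uv"],onz("wrist",d["uv"],0,m))
for p in([.535,.345,.06],[.535,.345,0]): cv2.circle(im,tuple(int(v) for v in proj("wrist",p,m)),3,(255,0,0),1)
cv2.imwrite("pics/w9.png",im[:,:,::-1])
E
```

```text
[0.532 0.353 0.06 ] [0.535 0.354 0.06 ]
stepped 0.67 [338.0, 165.7] [0.516 0.469 0.   ]
stepped 0.47 [322.2, 182.4] [ 0.538  0.342 -0.   ]
flared 0.63 [290.7, 176.1] [ 0.425  0.278 -0.   ]
time_s: 19.8
tcp_pos: [0.5293, 0.3342, 0.1345]
ee_rot: [-1.567, -0.009, -3.09]
wrist_force: [-1.0, -1.0, -1.0]
opening: 0.8
[0.53  0.333 0.137]
stepped 0.88 [153.0, 176.9] [0.527 0.446 0.   ]
stepped 0.66 [237.3, 181.6] [0.527 0.356 0.   ]
```

View pics/w9.png

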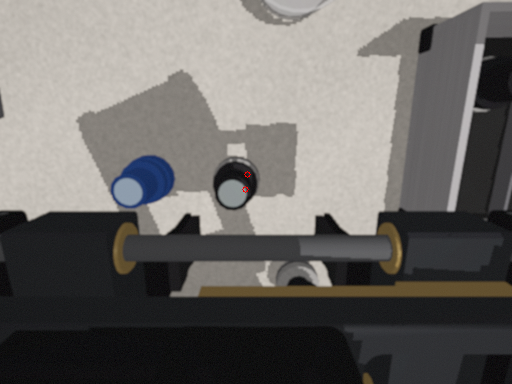

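```bash
python3 -m pendant '[[[0,0,0],[2,19,0],0.3],[[0,0,0],[2,19,-20],0.3],[[0,0,0],[2,19,-40],0.3],[[0,0,0],[2,19,-40],0.3]]'
python3 - <<'E'
from h import *
np.set_printoptions(precision=3,suppress=True)
m=camera_model("wrist");im=read_camera("wrist").copy();print(sense()["tcp_pos"])
for p in([.532,.3535,.06],[.532,.3535,0]): cv2.circle(im,tuple(int(v) for v in proj("wrist",p,m)),3,(255,0,0),1)
cv2.imwrite("pics/w10.png",im[:,:,::-1])
E
```

```text
time_s: 20.23
tcp_pos: [0.5333, 0.351, 0.0988]
ee_rot: [-1.569, -0.004, -3.094]
wrist_force: [-0.3, -0.4, -0.6]
opening: 0.712
[0.534 0.351 0.1  ]
```

View pics/w10.png

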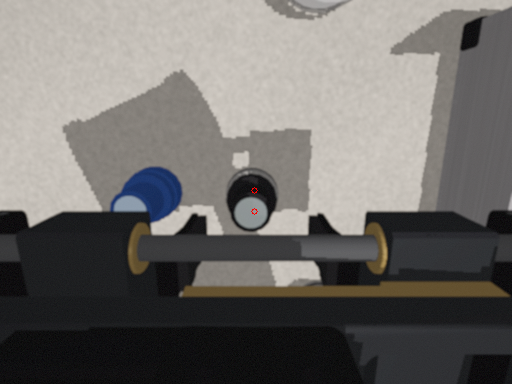

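```bash
python3 -m pendant '[[[0,0,0],[-1,3,-30],0.3],[[0,0,0],[-1,3,-55],0.3],[[0,0,0],[-1,3,-66],0.3],[[0,0,0],[-1,3,-66],0.3],[[0,0,0],[-1,3,-66],1],[[0,0,0],[-1,3,-66],1],[[0,0,0],[-1,3,-66],1],[[0,0,0],[-1,3,-66],1]]'
python3 -m pendant '[[[0,0,0],[0,0,0],1],[[0,0,0],[0,0,0],1],[[0,0,0],[0,0,0],1],[[0,0,0],[0,0,0],1],[[0,0,0],[0,0,0],1],[[0,0,0],[0,0,0],1]]'
```

```text
time_s: 20.95
tcp_pos: [0.5344, 0.3569, 0.037]
ee_rot: [-1.572, 0.003, -3.092]
wrist_force: [-0.4, -0.1, 0.1]
opening: 0.486
time_s: 21.45
tcp_pos: [0.5337, 0.3566, 0.036]
ee_rot: [-1.571, 0.001, -3.092]
wrist_force: [0.2, -1.1, 5.5]
opening: 0.361
```

```bash
python3 -m pendant '[[[0,0,0],[0,0,40],1],[[0,0,0],[0,0,80],1],[[0,0,0],[0,0,120],1],[[0,0,0],[0,0,155],1],[[0,0,0],[0,-30,165],1],[[0,0,0],[0,-70,165],1],[[0,0,0],[0,-110,165],1],[[0,0,0],[0,-150,165],1]]'
python3 -m pendant '[[[0,0,0],[4,-30,0],1],[[0,0,0],[10,-60,0],1],[[0,0,0],[15,-86,0],1],[[0,0,0],[15,-86,0],1],[[0,0,0],[15,-86,0],1]]'
python3 - <<'E'
from h import *
np.set_printoptions(precision=3,suppress=True)
m=camera_model("wrist");im=read_camera("wrist").copy();print(sense())
cv2.circle(im,tuple(int(v) for v in proj("wrist",[.5487,.120,.006],m)),3,(255,0,0),1)
cv2.imwrite("pics/w11.png",im[:,:,::-1])
E
```

```text
time_s: 22.12
tcp_pos: [0.5324, 0.2053, 0.1997]
ee_rot: [-1.571, -0.0, -3.09]
wrist_force: [0.8, -0.5, -1.2]
opening: 0.359
time_s: 22.53
tcp_pos: [0.5479, 0.1191, 0.1993]
ee_rot: [-1.571, -0.001, -3.095]
wrist_force: [0.7, 0.7, -1.0]
opening: 0.361
{'time_s': 22.5833, 'joint_positions': array([0.075, 0.086, 1.721, 0.001, 1.336, 1.597]), 'joint_vel': array([ 0.028, -0.   , -0.003,  0.002,  0.002,  0.   ]), 'tau': array([ -1.114, -43.249, -38.978,  -0.105,  -0.088,  -0.038]), 'tcp_pos': array([0.548, 0.12 , 0.199]), 'ee_rot': array([-1.571, -0.001, -3.093]), 'wrist_force': array([-0.663,  1.347, -1.38 ]), 'ft_torque': array([-0.057,  0.152,  0.033]), 'opening': 0.36084677550810784}
```

View pics/w11.png

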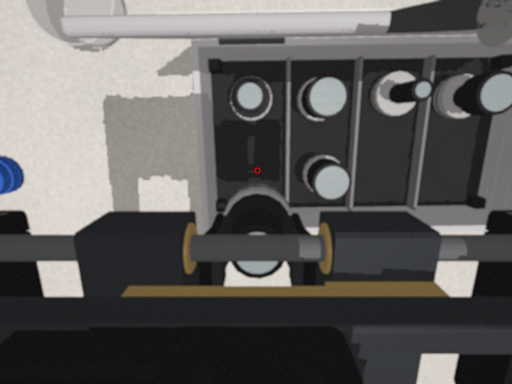

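```bash
python3 -m pendant '[[[0,0,0],[0,0,-40],1],[[0,0,0],[0,0,-80],1],[[0,0,0],[0,0,-115],1],[[0,0,0],[0,0,-140],1],[[0,0,0],[0,0,-150],1],[[0,0,0],[0,0,-154],1],[[0,0,0],[0,0,-154],1]]'
python3 -m pendant '[[[0,0,0],[0,0,-1],1],[[0,0,0],[0,0,-2],1]]'
```

```text
time_s: 23.17
tcp_pos: [0.5479, 0.1212, 0.0457]
ee_rot: [-1.571, -0.001, -3.091]
wrist_force: [-0.2, 0.1, -1.4]
opening: 0.36
time_s: 23.33
tcp_pos: [0.5501, 0.1209, 0.0464]
ee_rot: [-1.571, 0.004, -3.091]
wrist_force: [1.1, -0.4, -1.1]
opening: 0.359
```

```bash
python3 -m pendant '[[[0,0,0],[0,0,-1],1],[[0,0,0],[0,0,-2],1],[[0,0,0],[0,0,-2],1]]'
python3 -m pendant '[[[0,0,0],[0,0,-1],1],[[0,0,0],[0,0,-2],1],[[0,0,0],[0,0,-2],1]]'
```

```text
time_s: 23.58
tcp_pos: [0.5486, 0.1204, 0.0427]
ee_rot: [-1.571, 0.001, -3.092]
wrist_force: [0.6, -0.3, -2.1]
opening: 0.359
time_s: 23.83
tcp_pos: [0.5489, 0.1203, 0.0419]
ee_rot: [-1.571, 0.001, -3.092]
wrist_force: [-5.3, -0.5, 11.2]
opening: 0.36
```

```bash
python3 -m pendant '[[[0,0,0],[0,0,1],0.45],[[0,0,0],[0,0,1],0.45],[[0,0,0],[0,0,1],0.45],[[0,0,0],[0,0,1],0.45],[[0,0,0],[0,0,1],0.45],[[0,0,0],[0,0,40],0.45],[[0,0,0],[0,0,80],0.45],[[0,0,0],[0,0,120],0.45]]'
python3 -m pendant '[[[0,0,0],[0,0,40],0],[[0,0,0],[-20,40,40],0],[[0,0,0],[-60,40,40],0],[[0,0,0],[-80,70,40],0],[[0,0,0],[-110,100,40],0],[[0,0,0],[-130,130,40],0],[[0,0,0],[-130,150,20],0],[[0,0,0],[-130,150,0],0]]'
python3 - <<'E'
from h import *
np.set_printoptions(precision=3,suppress=True)
m=camera_model("wrist");im=read_camera("wrist").copy();print(sense()["tcp_pos"])
for d in spot_point("wrist","flared"): print(d["conf"],d["uv"],onz("wrist",d["uv"],0,m))
cv2.imwrite("pics/w12.png",im[:,:,::-1])
im=read_camera("top");cv2.imwrite("pics/top12.png",im[:,:,::-1])
read_camera("scene")
for d in spot_point("scene","flared"): print(d["conf"],d["uv"],onz("scene",d["uv"],0))
E
```

```text
time_s: 24.5
tcp_pos: [0.547, 0.1203, 0.1601]
ee_rot: [-1.571, -0.003, -3.092]
wrist_force: [1.1, 0.7, -0.8]
opening: 0.549
time_s: 25.17
tcp_pos: [0.418, 0.2743, 0.1613]
ee_rot: [-1.574, 0.004, -3.088]
wrist_force: [1.0, -0.3, 0.6]
opening: 0.983
[0.415 0.271 0.156]
0.69 [252.3, 179.4] [0.415 0.281 0.   ]
0.33 [494.5, 16.9] [0.597 0.043 0.   ]
0.42 [292.3, 174.1] [0.421 0.292 0.   ]
```

View pics/w12.png

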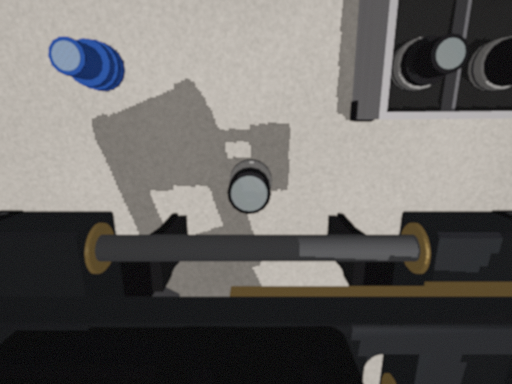

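View pics/top12.png

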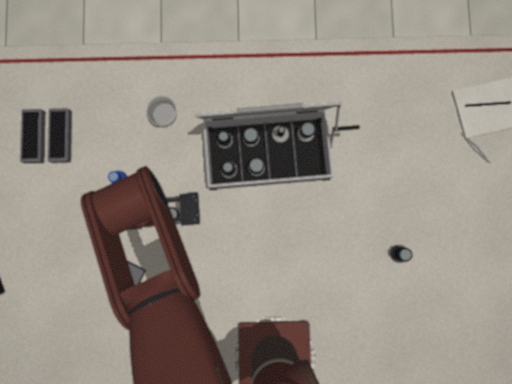

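Run:
```python
from h import *
np.set_printoptions(precision=3,suppress=True)
m=camera_model("wrist");im=read_camera("wrist").copy();print(sense()["tcp_pos"])
cv2.imwrite("pics/w13.png",im[:,:,::-1]);crop("w",im,(250,190),50,6,"w13c")
print(onz("wrist",(249.5,193),.066,m))
```

```text
[0.419 0.27  0.161]
[0.416 0.278 0.066]
```

View pics/w13c.png

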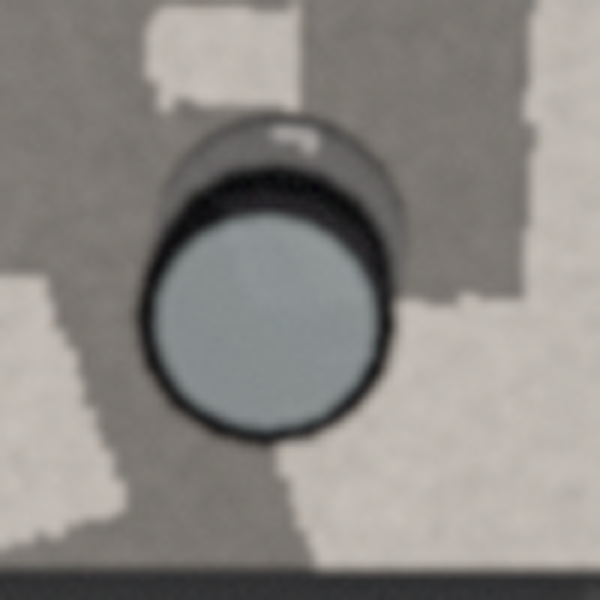

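```bash
python3 -m pendant '[[[0,0,0],[-1,10,-20],0.1],[[0,0,0],[-1,10,-50],0.1],[[0,0,0],[-1,10,-50],0.1],[[0,0,0],[-1,10,-50],0.1]]'
python3 - <<'E'
from h import *
np.set_printoptions(precision=3,suppress=True)
m=camera_model("wrist");im=read_camera("wrist").copy();print(sense()["tcp_pos"])
p=sense()["tcp_pos"].copy();p[2]=.066
cv2.circle(im,tuple(int(v) for v in proj("wrist",p,m)),3,(255,0,0),1)
cv2.imwrite("pics/w14.png",im[:,:,::-1])
E
```

```text
time_s: 25.8
tcp_pos: [0.4165, 0.2794, 0.1096]
ee_rot: [-1.57, -0.003, -3.093]
wrist_force: [0.2, 0.2, 0.0]
opening: 0.904
[0.418 0.28  0.111]
```

View pics/w14.png

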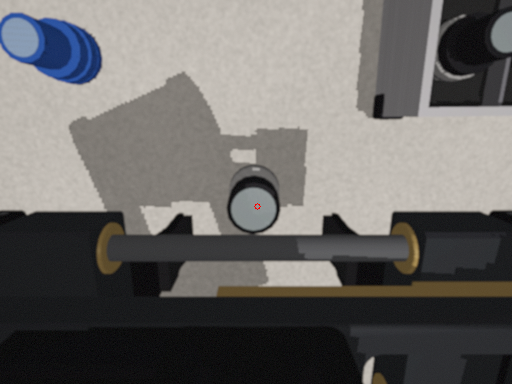

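Aligned (head at (254,207), target mark (257,206)). Descend to TCP ≈ 0.036 and close on the cup.

```bash
python3 -m pendant '[[[0,0,0],[-1,2,-30],0.1],[[0,0,0],[-1,2,-60],0.1],[[0,0,0],[-1,2,-74],0.1],[[0,0,0],[-1,2,-74],0.1],[[0,0,0],[-1,2,-74],1],[[0,0,0],[-1,2,-74],1],[[0,0,0],[-1,2,-74],1],[[0,0,0],[-1,2,-74],1]]'
python3 -m pendant '[[[0,0,0],[0,0,0],1],[[0,0,0],[0,0,0],1],[[0,0,0],[0,0,0],1],[[0,0,0],[0,0,0],1],[[0,0,0],[0,0,0],1],[[0,0,0],[0,0,0],1]]'
```

```text
time_s: 26.52
tcp_pos: [0.4176, 0.283, 0.0379]
ee_rot: [-1.572, 0.003, -3.092]
wrist_force: [0.3, -1.0, 0.2]
opening: 0.679
time_s: 27.02
tcp_pos: [0.4164, 0.2825, 0.0365]
ee_rot: [-1.571, 0.0, -3.092]
wrist_force: [-1.3, -1.4, 5.1]
opening: 0.474
```

```bash
python3 -m pendant '[[[0,0,0],[0,0,40],1],[[0,0,0],[0,0,80],1],[[0,0,0],[0,0,120],1],[[0,0,0],[0,0,155],1],[[0,0,0],[10,-25,170],1],[[0,0,0],[25,-60,170],1],[[0,0,0],[40,-95,170],1],[[0,0,0],[55,-130,170],1]]'
python3 -m pendant '[[[0,0,0],[12,-35,0],1],[[0,0,0],[24,-70,0],1],[[0,0,0],[36,-105,0],1],[[0,0,0],[48,-140,0],1],[[0,0,0],[60,-175,0],1],[[0,0,0],[72,-210,0],1],[[0,0,0],[80,-245,0],1],[[0,0,0],[83,-268,0],1]]'
python3 -m pendant '[[[0,0,0],[0,0,0],1],[[0,0,0],[0,0,0],1]]'
python3 - <<'E'
from h import *
np.set_printoptions(precision=3,suppress=True)
m=camera_model("wrist");im=read_camera("wrist").copy();print(sense()["tcp_pos"])
cv2.circle(im,tuple(int(v) for v in proj("wrist",[.5555,-.116,.006],m)),3,(255,0,0),1)
cv2.imwrite("pics/w15.png",im[:,:,::-1])
E
```

```text
time_s: 27.68
tcp_pos: [0.4711, 0.1513, 0.2059]
ee_rot: [-1.571, 0.0, -3.09]
wrist_force: [1.0, 0.2, -2.1]
opening: 0.475
time_s: 28.35
tcp_pos: [0.5543, -0.1188, 0.2049]
ee_rot: [-1.57, -0.001, -3.093]
wrist_force: [0.2, 0.8, -1.6]
opening: 0.473
time_s: 28.52
tcp_pos: [0.5535, -0.1166, 0.2047]
ee_rot: [-1.572, -0.002, -3.095]
wrist_force: [-0.0, 0.7, -2.2]
opening: 0.475
[ 0.553 -0.116  0.205]
```

View pics/w15.png

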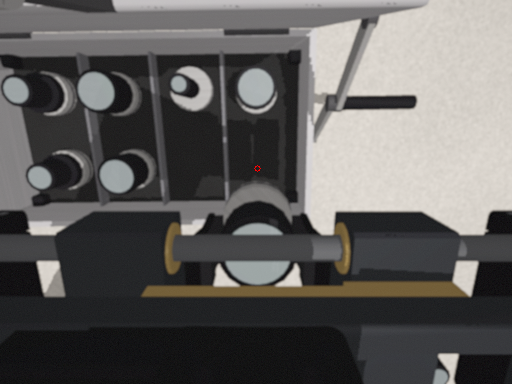

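```bash
python3 -m pendant '[[[0,0,0],[1,0,-40],1],[[0,0,0],[1,0,-80],1],[[0,0,0],[1,0,-115],1],[[0,0,0],[1,0,-140],1],[[0,0,0],[1,0,-152],1],[[0,0,0],[1,0,-159],1],[[0,0,0],[1,0,-159],1]]'
python3 -m pendant '[[[0,0,0],[0,0,-1],1],[[0,0,0],[0,0,-2],1],[[0,0,0],[0,0,-2],1]]'
```

```text
time_s: 29.15
tcp_pos: [0.5545, -0.1145, 0.0461]
ee_rot: [-1.572, -0.002, -3.091]
wrist_force: [0.3, -0.0, -1.9]
opening: 0.471
time_s: 29.4
tcp_pos: [0.5566, -0.116, 0.0469]
ee_rot: [-1.57, 0.003, -3.092]
wrist_force: [-0.1, 0.8, -0.9]
opening: 0.475
```

```bash
python3 -m pendant '[[[0,0,0],[0,0,-1],1],[[0,0,0],[0,0,-2],1],[[0,0,0],[0,0,-2],1]]'
python3 -m pendant '[[[0,0,0],[0,0,-1],1],[[0,0,0],[0,0,-2],1],[[0,0,0],[0,0,-2],1]]'
```

```text
time_s: 29.65
tcp_pos: [0.5553, -0.1158, 0.0433]
ee_rot: [-1.571, 0.001, -3.092]
wrist_force: [-0.4, 0.2, -2.2]
opening: 0.475
time_s: 29.9
tcp_pos: [0.5555, -0.1158, 0.0425]
ee_rot: [-1.571, 0.0, -3.092]
wrist_force: [-4.0, 0.5, 9.1]
opening: 0.478
```

```bash
python3 -m pendant '[[[0,0,0],[0,0,1],0.35],[[0,0,0],[0,0,1],0.35],[[0,0,0],[0,0,1],0.35],[[0,0,0],[0,0,1],0.35],[[0,0,0],[0,0,1],0.35],[[0,0,0],[0,0,35],0.35],[[0,0,0],[0,0,75],0.35],[[0,0,0],[0,0,115],0.35]]'
python3 -m pendant '[[[0,0,0],[0,0,40],0.35],[[0,0,0],[-40,0,80],1],[[0,0,0],[-80,0,80],1],[[0,0,0],[-110,-20,80],1],[[0,0,0],[-120,-60,80],1],[[0,0,0],[-130,-100,60],1],[[0,0,0],[-130,-140,40],1],[[0,0,0],[-130,-170,40],1]]'
python3 - <<'E'
from h import *
np.set_printoptions(precision=3,suppress=True)
im=read_camera("top").copy();crop("t",im,(265,150),75,5,"top16")
X,Y,A=.600,.004,.045;c,s=np.cos(A),np.sin(A)
for t,y0 in(("stepped",0),("broad",0),("flared",0),("slim",0)):
  for d in spot_point("top",t):
    w=onz("top",d["uv"],.006);print(t,round(d["conf"],2),d["uv"],w, "local",c*(w[0]-X)+s*(w[1]-Y),-s*(w[0]-X)+c*(w[1]-Y))
for c_ in("scene","top"):
  if c_=="scene": read_camera(c_)
  print(spot_point(c_,"stay_knob")[:2])
print(sense()["time_s"])
E
```

```text
time_s: 30.57
tcp_pos: [0.5539, -0.1152, 0.1558]
ee_rot: [-1.572, -0.003, -3.092]
wrist_force: [0.7, -1.6, 0.5]
opening: 0.649
time_s: 31.23
tcp_pos: [0.4231, -0.2861, 0.1935]
ee_rot: [-1.573, -0.002, -3.092]
wrist_force: [1.3, 1.2, -0.0]
opening: 0.203
stepped 0.66 [229.9, 168.1] [0.554 0.116 0.006] local -0.041202753915150735 0.11416880717442665
stepped 0.56 [121.4, 173.9] [0.544 0.439 0.006] local -0.03632514769201168 0.436842362057688
stepped 0.37 [278.5, 135.9] [ 0.648 -0.031  0.006] local 0.046113720559962004 -0.037499837520401536
stepped 0.29 [263.2, 112.8] [0.72  0.013 0.006] local 0.1199890521332346 0.0032445490288373563
broad 0.57 [256.0, 163.9] [0.564 0.038 0.006] local -0.03395341540036132 0.03576620808581145
flared 0.68 [306.0, 164.5] [ 0.559 -0.111  0.006] local -0.04604149287078058 -0.1128112056753484
slim 0.41 [277.2, 134.1] [ 0.653 -0.028  0.006] local 0.05186456545735689 -0.0340175275005055
[{'uv': [224.5, 261.3], 'conf': 0.48}]
[{'uv': [348.8, 127.3], 'conf': 0.74}, {'uv': [229.8, 170.6], 'conf': 0.19}]
31.6333
```

View pics/top16.png

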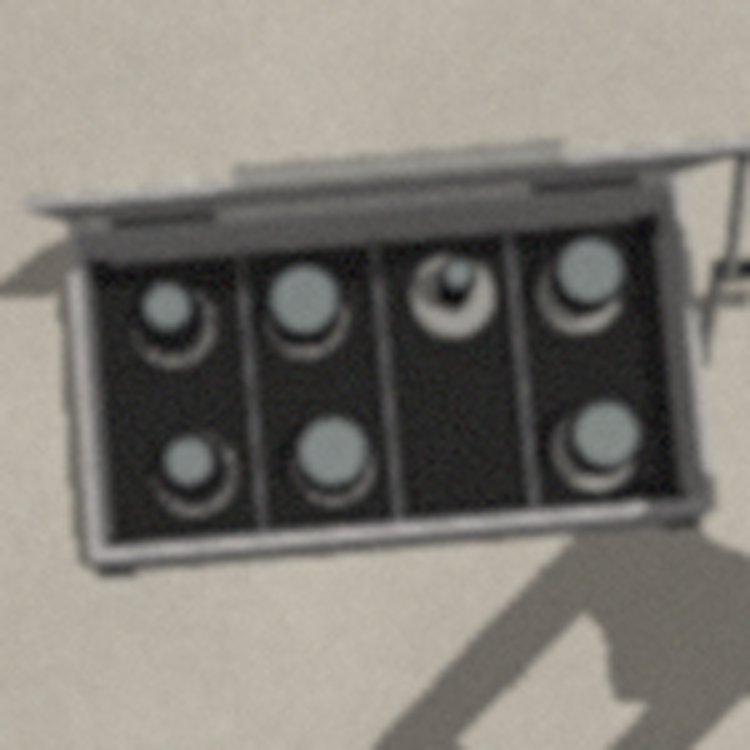

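Run:
```python
from h import *
np.set_printoptions(precision=3,suppress=True)
im=read_camera("top");crop("t",im,(340,130),30,10,"top17")
im=read_camera("scene");crop("t",im,(230,260),30,10,"sc17")
print(tri("scene",(224.5,261.3),"top",(348.8,127.3)))
```

```text
[ 0.639 -0.22   0.118]
```

View pics/top17.png

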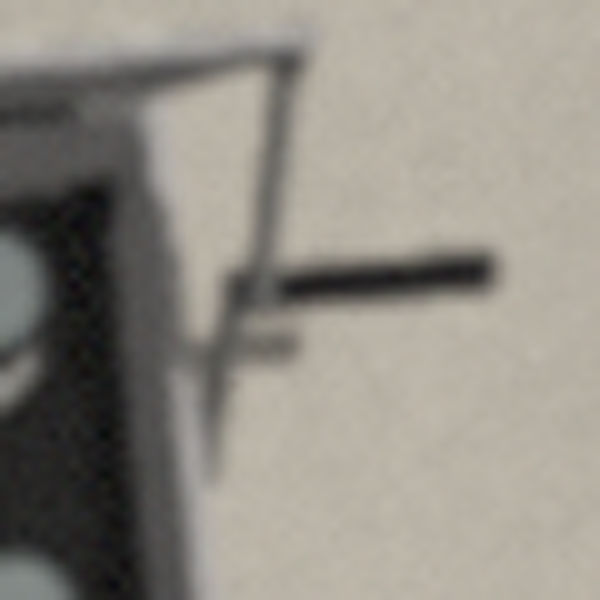

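View pics/sc17.png

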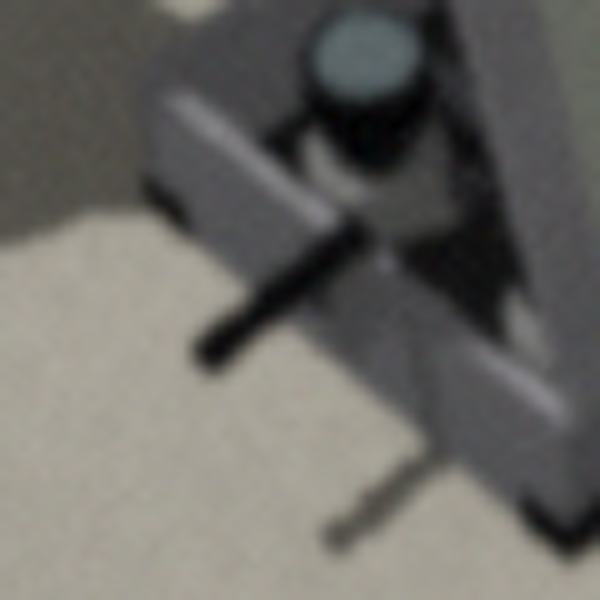

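```bash
python3 - <<'E'
from h import *
np.set_printoptions(precision=3,suppress=True)
print(tri("scene",(220.8,265.7),"top",(359,127)),tri("scene",(236,253),"top",(337.5,128.8)),sense()["tcp_pos"])
E
python3 -m pendant '[[[0,0,0.8],[50,0,40],1],[[0,0,0.8],[100,20,40],1],[[0,0,0.8],[100,40,40],1],[[0,0,0.8],[100,40,40],1],[[0,0,0.8],[100,40,40],1],[[0,0,0.8],[100,40,40],1],[[0,0,0.8],[100,40,40],1],[[0,0,0.8],[100,40,40],1]]'
python3 -m pendant '[[[0,0,0.766],[0,0,0],1],[[0,0,0.766],[0,0,0],1],[[0,0,0.766],[0,0,0],1],[[0,0,0.766],[0,0,0],1],[[0,0,0.766],[0,0,0],1],[[0,0,0.766],[0,0,0],1],[[0,0,0.766],[0,0,0],1],[[0,0,0.766],[0,0,0],1]]'
python3 - <<'E'
from h import *
im=read_camera("wrist");cv2.imwrite("pics/w18.png",im[:,:,::-1])
E
```

```text
[ 0.641 -0.242  0.121] [ 0.638 -0.183  0.122] [ 0.426 -0.285  0.196]
time_s: 32.4
tcp_pos: [0.5255, -0.2446, 0.2363]
ee_rot: [-1.57, 0.0, -2.288]
wrist_force: [0.4, -0.9, 0.3]
opening: 0.005
time_s: 33.07
tcp_pos: [0.5252, -0.2453, 0.2362]
ee_rot: [-1.57, -0.0, -1.529]
wrist_force: [0.3, 0.1, -0.2]
opening: 0.008
```

View pics/w18.png

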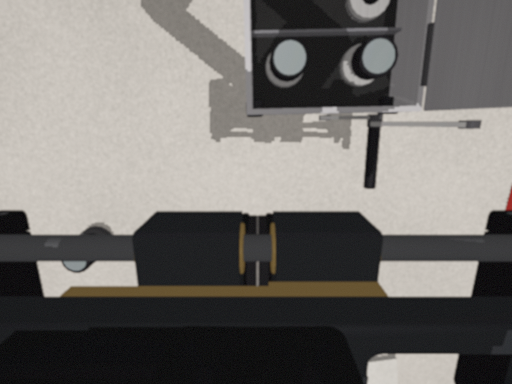

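```bash
python3 -m pendant '[[[0.1,0,0],[20,10,-10],1],[[0.2,0,0],[40,20,-30],1],[[0.3,0,0],[60,32,-50],1],[[0.4,0,0],[75,32,-70],1],[[0.4,0,0],[75,32,-76],1],[[0.4,0,0],[75,32,-76],1],[[0.4,0,0],[75,32,-76],1]]'
python3 - <<'E'
from h import *
for n in("wrist","scene"):
    im=read_camera(n)
    if n=="wrist": cv2.imwrite("pics/w19.png",im[:,:,::-1])
    else: crop("s",im,(240,240),60,5,"s19")
E
```

```text
time_s: 33.7
tcp_pos: [0.5997, -0.2136, 0.1599]
ee_rot: [-1.554, 0.399, -1.524]
wrist_force: [0.3, -0.4, 1.0]
opening: 0.003
```

View pics/w19.png

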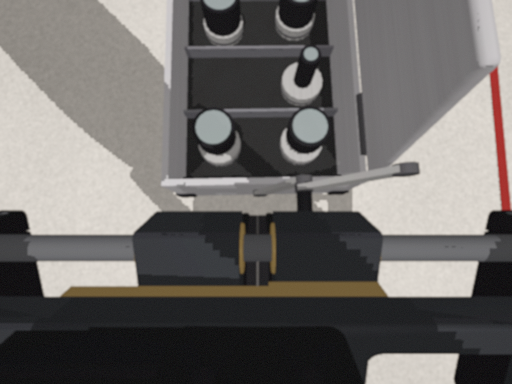

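View pics/s19.png

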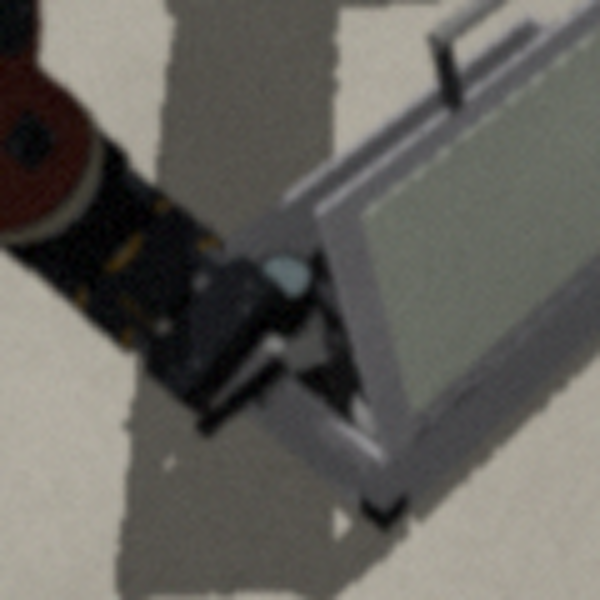

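```bash
python3 -m pendant '[[[0,0,0],[2,0,-25],1],[[0,0,0],[4,0,-50],1],[[0,0,0],[5,0,-60],1],[[0,0,0],[5,0,-60],1]]'
python3 -m pendant '[[[0,0,0],[5,0,0],1],[[0,0,0],[10,0,-1],1],[[0,0,0],[14,0,-2],1],[[0,0,0],[14,0,-2],1]]'
python3 - <<'E'
from h import *
im=read_camera("scene");crop("s",im,(240,240),60,5,"s20")
E
```

```text
time_s: 34.13
tcp_pos: [0.6043, -0.2125, 0.0998]
ee_rot: [-1.553, 0.4, -1.522]
wrist_force: [-0.1, -0.3, -0.2]
opening: 0.005
time_s: 34.47
tcp_pos: [0.6208, -0.2141, 0.0996]
ee_rot: [-1.549, 0.398, -1.521]
wrist_force: [0.5, 0.8, 0.2]
opening: 0.005
```

View pics/s20.png

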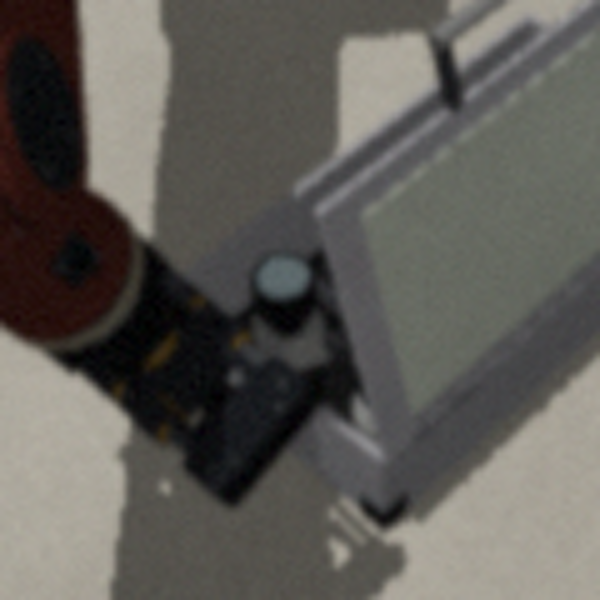

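```bash
python3 -m pendant '[[[0,0,0],[4,0,-1],1],[[0,0,0],[8,0,-2],1],[[0,0,0],[10,0,-3],1],[[0,0,0],[10,0,-3],1]]'
python3 -m pendant '[[[0,0,0],[5,0,-2],1],[[0,0,0],[10,0,-5],1],[[0,0,0],[10,0,-5],1]]'
```

```text
time_s: 34.85
tcp_pos: [0.6295, -0.2135, 0.0946]
ee_rot: [-1.552, 0.4, -1.522]
wrist_force: [-0.6, 0.9, -0.3]
opening: 0.0
time_s: 35.1
tcp_pos: [0.6395, -0.2133, 0.0891]
ee_rot: [-1.552, 0.4, -1.522]
wrist_force: [-1.1, 1.2, -0.9]
opening: 0.007
```

Run:
```python
from h import *
im=read_camera("scene");a=crop("s",im,(240,240),60,5,"s21")
im=read_camera("wrist");cv2.imwrite("pics/w21.png",im[:,:,::-1])
im=read_camera("top");crop("s",im,(330,140),50,6,"t21")
```

```text
(no output)
```

View pics/s21.png

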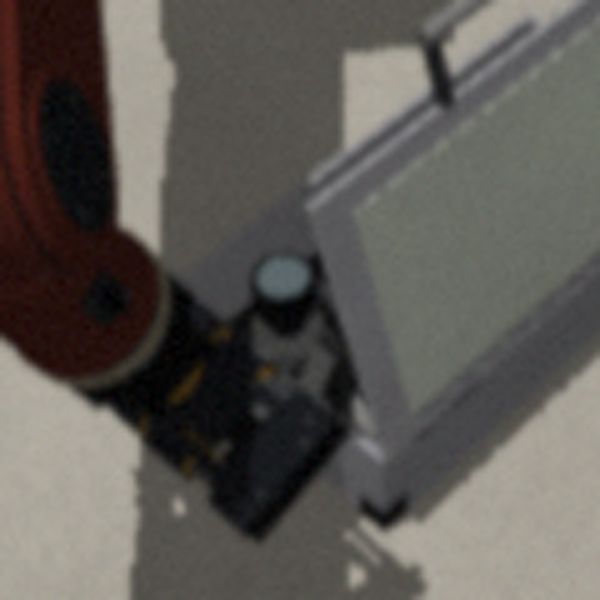

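View pics/w21.png

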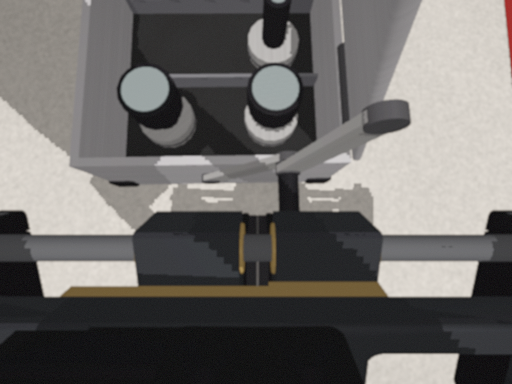

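View pics/t21.png

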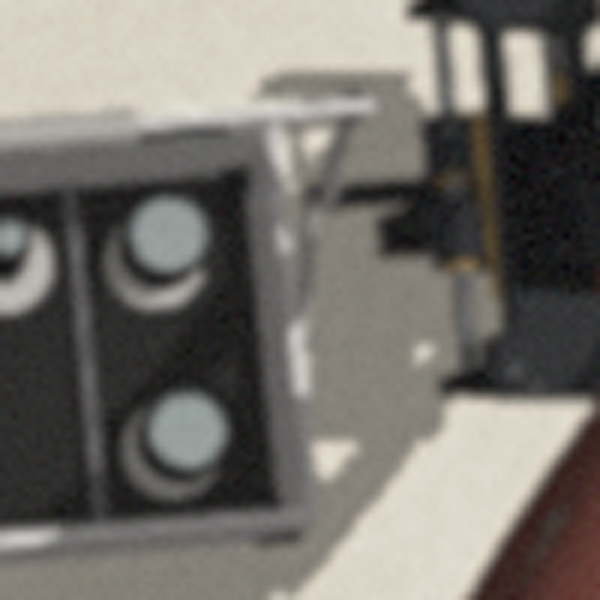

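```bash
python3 -m pendant '[[[0,0,0],[5,0,-2],1],[[0,0,0],[10,0,-5],1],[[0,0,0],[15,0,-8],1],[[0,0,0],[15,0,-8],1]]'
python3 - <<'E'
from h import *
im=read_camera("scene");a=crop("s",im,(260,210),75,4,"s22")
E
```

```text
time_s: 35.58
tcp_pos: [0.6522, -0.2134, 0.0805]
ee_rot: [-1.558, 0.401, -1.523]
wrist_force: [-4.1, -0.1, -3.3]
opening: 0.007
```

View pics/s22.png

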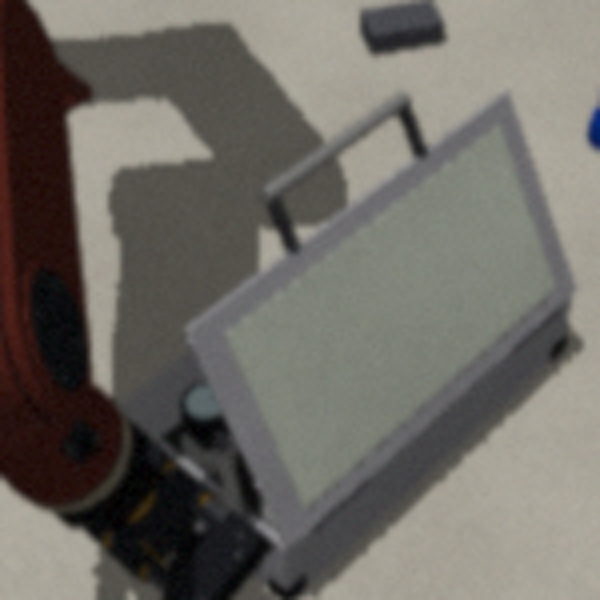

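```bash
python3 -m pendant '[[[0,0,0],[-15,-5,0],1],[[0,0,0],[-40,-15,0],1],[[0,0,0],[-60,-40,10],1],[[0,0,0],[-60,-70,30],1],[[0,0,0],[-60,-90,60],1],[[0,0,0],[-60,-90,90],1],[[0,0,0],[-60,-90,120],1],[[0,0,0],[-60,-90,120],1]]'
python3 -m pendant '[[[0,0,0],[-30,-20,0],1],[[0,0,0],[-60,-40,0],1],[[0,0,0],[-60,-40,0],1],[[0,0,0],[-60,-40,0],1],[[0,0,0],[-60,-40,0],1],[[0,0,0],[-60,-40,0],1],[[0,0,0],[-60,-40,0],1],[[0,0,0],[-60,-40,0],1]]'
python3 - <<'E'
from h import *
im=read_camera("scene");a=crop("s",im,(260,210),75,4,"s23")
E
```

```text
time_s: 36.3
tcp_pos: [0.5971, -0.3064, 0.2101]
ee_rot: [-1.542, 0.392, -1.519]
wrist_force: [1.2, -0.4, 1.2]
opening: 0.003
time_s: 36.97
tcp_pos: [0.5348, -0.3429, 0.2019]
ee_rot: [-1.552, 0.4, -1.521]
wrist_force: [-0.4, -1.0, -0.7]
opening: 0.005
```

View pics/s23.png

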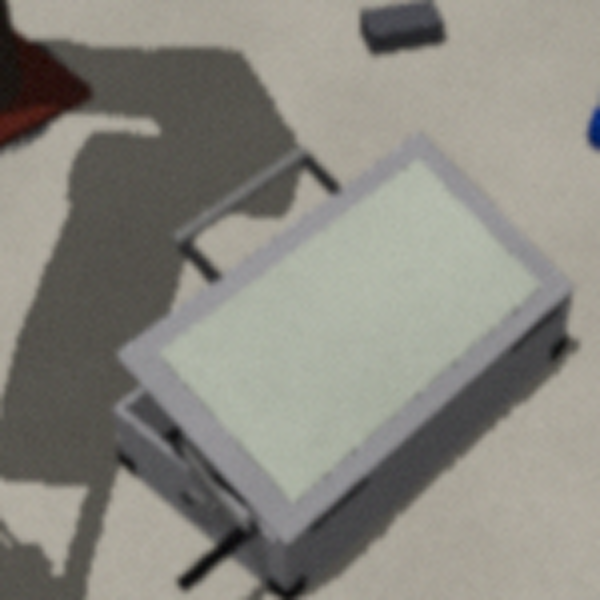

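The lid sinks on its own and the arm is clear. Let time pass until it's shut.

```bash
for i in 1 2 3 4 5; do python3 -m pendant '[[[0,0,0],[0,0,0],1],[[0,0,0],[0,0,0],1],[[0,0,0],[0,0,0],1],[[0,0,0],[0,0,0],1],[[0,0,0],[0,0,0],1],[[0,0,0],[0,0,0],1],[[0,0,0],[0,0,0],1],[[0,0,0],[0,0,0],1]]' >/dev/null; done
python3 - <<'E'
from h import *
im=read_camera("scene");a=crop("s",im,(260,210),75,4,"s24");cv2.imwrite("pics/s24f.png",im[:,:,::-1])
im=read_camera("top").copy()
X,Y,A=.600,.004,.045;c,s=np.cos(A),np.sin(A)
k=cv2.resize(im[60:210,180:360],None,fx=4,fy=4)
for P in ([(-.096,-.176,.084),(.096,-.176,.084),(.096,.176,.084),(-.096,.176,.084)],[(-.141,-.075,.081),(-.141,.075,.081)]):
    q=np.array([((proj("top",[X+c*x-s*y,Y+s*x+c*y,z])-[180,60])*4).astype(int) for x,y,z in P]);cv2.polylines(k,[q],True,(255,0,0),1)
cv2.imwrite("pics/t24.png",k[:,:,::-1]);print(sense()["time_s"])
E
```

```text
40.45
```

View pics/s24.png

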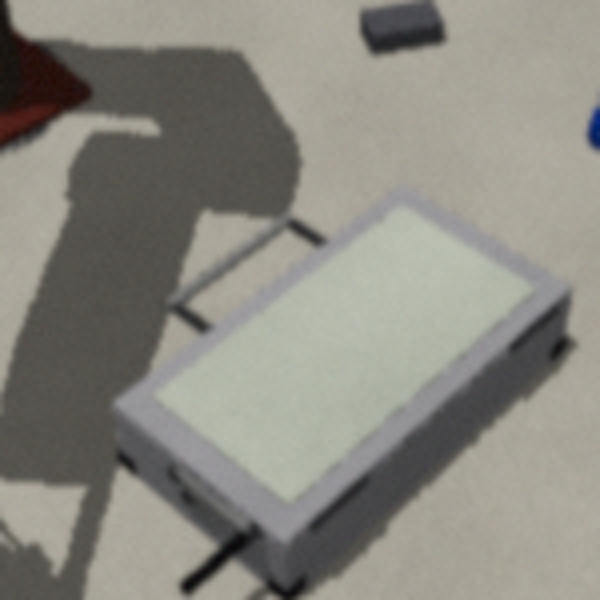

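View pics/t24.png

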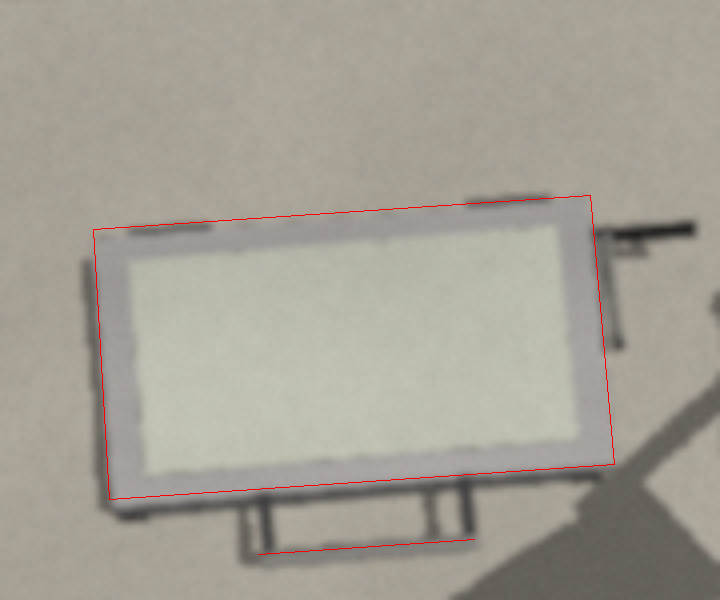

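View pics/s24f.png

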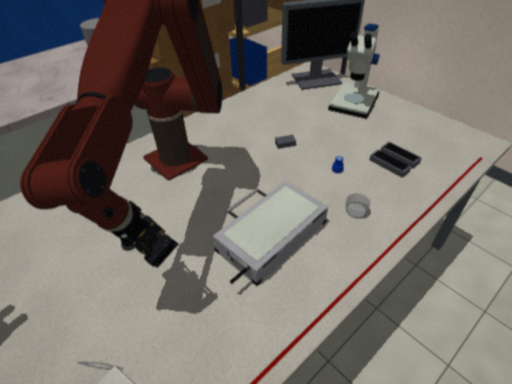

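```bash
python3 -m pendant '[[[0,0,0],[0,0,0],1],[[0,0,0],[0,0,0],1],[[0,0,0],[0,0,0],1],[[0,0,0],[0,0,0],1],[[0,0,0],[0,0,0],1],[[0,0,0],[0,0,0],1],[[0,0,0],[0,0,0],1],[[0,0,0],[0,0,0],1]]'; python3 -c "
from cell import *
print(job_done())"
```

```text
time_s: 41.12
tcp_pos: [0.5341, -0.3436, 0.202]
ee_rot: [-1.552, 0.4, -1.522]
wrist_force: [-0.1, 0.5, -0.2]
opening: 0.007
the job is handed in; nothing more can be done
None
```

I raised the lid until the stay locked and stood the three loose eyepieces beside their twins. Then I pushed the release bar and let the lid sink shut by itself. The job was handed in at about 41 s; it reports no verdict.

- **Placements:** the stepped eyepiece went into compartment 0, the broad into 1 and the flared into 3. No loose slim was in view at the start, so I took it as absent. I left the blue look-alike where it was.
- **First grasp failed:** I lifted from the broad eyepiece before the fingers had closed. It stayed upright and I gripped it on the second try.
- **Contents:** the last picture before closing showed all three loose eyepieces and the four twins standing in their compartments. They were hidden once the lid was shut, so I did not check them again.
- **Lid:** the last pictures show it shut, matching its outline at the start to within about a pixel. I never read the lid or stay joints directly. I judged the lock by the lid staying up on its own, and I did not measure the closing speed.
- **Rest of the scene:** the pot and grey box looked unmoved in the last scene picture. The arm hid the lamp head there, and I last saw it unmoved in the earlier top pictures. The arm ended clear of everything with near-zero wrist force.

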